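Pack the tasting rack and close it up

ROBOT

A 6-joint arm with a two-finger parallel gripper is mounted at the origin on a cart in front of the work surface, level with it; the furniture and walls round the work are solid. World frame = base frame: x ahead of the robot, y to its left, z up, the work surface at z = 0. Lengths are in mm, angles in rad, forces in N, time in s.
With the tool pointing down it reaches from about 400 to 925 mm from the base axis. Payload 12.5 kg.
Tool frame: the origin (TCP) lies at the very end of the fingers, on their centre line; the grasp point (between the pads) lies 19 mm behind it; z points along the fingers, y is the line along which they close (so a half turn about z gives the same grasp; the last joint's range is limited). The gripper opens to 95 mm and grips with 3 to 60 N. Pads are 20 mm wide; open, the fingers measure 119 mm over their backs; the gripper's body (75 mm by 180 mm) begins 59 mm behind the grasp point.
Start: joints at [1.053, 0.491, 1.559, -0, 1.092, -0.106], TCP at [250.15, 572.779, 179.461] pointing down, gripper open.
Joint ranges: [-3.1, 3.1], [-0.84, 2.19], [0.05, 2.79], [-1.13, 4.28], [0.06, 2.93], [-2.69, 2.69]. Speed limits (rad/s): [2.22, 2.22, 2.79, 3.14, 3.14, 3.14].

INTERFACE

Orientations are given as [roll, pitch, yaw] about the fixed x, y, z axes, in that order (R = Rz(yaw) Ry(pitch) Rx(roll)).
In Python, from cell import env gives the robot as it stands.
- The arm moves only by the shell command python3 steer.py 'ROWS'. ROWS is a JSON object whose key "moves" holds a list of rows, 1 to 5 of them, each of 5 numbers: dx, dy, dz in units of 5 mm, then a turn about the tool's z in units of 0.25 rad, then the opening from 0.0 (shut) to 1.0 (fully open); each row is the pose to reach, as a shift and turn from the pose commanded when the command began, along the tool's axes at that moment; what a row does not reach only later rows make up. A row lasts 1/12 s, in which the tool goes at most 41.7 mm and 0.125 rad, less where a joint would pass 70% of its speed; a pose out of reach is approached as far as the arm can. The fingers move at their own pace and stop on an object; the grip force is fixed at half the most. Time passes only in rows, so rows that do not move let the fingers close. It prints the time, the measured TCP pose, the force, the opening and the grip force at its end. Input that does not fit is refused with a message, and nothing moves.
- env.state(): the state, without advancing time (a new reading comes with each control period).
- env.read_camera(name): name is "scene" or "side" or "wrist"; returns (picture, depth): 384x512x3 uint8, red, green, blue; 384x512 float32, mm along the optical axis (not along the pixel's ray), 0 where there is no reading.
- env.camera_info(name): a dict with "vertical_fov" (degrees; the focal length in pixels is half the picture's height over the tangent of half this angle, whatever the lens; pixels are square), "cx", "cy" (the principal point, pixels), "origin" and "attitude" of the camera in the world. Camera axes: x right, y down, z forward; pixel columns grow to the right and rows downward; lengths in mm; the calibration is good to about 2 mm. A picture is of the moment at which its call begins: read the wrist's pose just before it. camera_info takes no time and is no camera call; for the wrist camera it gives the pose at the moment of the call.
- env.job_done(): hands the job in; it is judged then, once.
The state is a dict: "t": time; "joints": joint angles; "qvel": joint speeds; "tau": joint torques, N m; "eef_pos": TCP position; "tcp_rot": TCP orientation; "ft_force": force on the tool from outside, world axes, zero at the start; "moment": the same for the moment, N m; "opening": opening from 0.0 (shut) to 1.0 (fully open); "grip_force": force on a finger pad.
Only numpy, scipy, OpenCV 4.12 (cv2) and the standard library are available. Lean on these libraries where they do the work, as an engineer would, in place of code of your own. Each camera call takes 0.05 s, during which the arm holds its last target. There are 200 camera calls.

TASK

Get the tasting set ready to carry: stand every jar that is on the counter upright in a cell of the wooden rack, one to a cell, then set the clear cover over them squarely so that it stands fully down on the base board. Once the cover is on, swing both end clamps fully down onto it, and leave the tape, carton, notebook and pen where they are.

Things in the scene. Friction and masses are not known exactly. Their poses are not given: they have to be found in the camera images.
- jar_1: small amber spread jar with a brass-coloured cap and paper band, a plain upright cylinder 44 mm in diameter and 54 mm tall, about 0.12 kg; origin at the centre of its underside, z up. May be absent (None): three to five of the five jars are there
- jar_2: small amber spread jar with a brass-coloured cap and paper band, a plain upright cylinder 44 mm in diameter and 54 mm tall, about 0.12 kg; origin at the centre of its underside, z up. May be absent (None): three to five of the five jars are there
- jar_3: small amber spread jar with a brass-coloured cap and paper band, a plain upright cylinder 44 mm in diameter and 54 mm tall, about 0.12 kg; origin at the centre of its underside, z up. May be absent (None): three to five of the five jars are there
- jar_4: small amber spread jar with a brass-coloured cap and paper band, a plain upright cylinder 44 mm in diameter and 54 mm tall, about 0.12 kg; origin at the centre of its underside, z up. May be absent (None): three to five of the five jars are there
- jar_5: small amber spread jar with a brass-coloured cap and paper band, a plain upright cylinder 44 mm in diameter and 54 mm tall, about 0.12 kg; origin at the centre of its underside, z up. May be absent (None): three to five of the five jars are there
- rack: fixed wooden rack: base board 120 (x) x 366 (y) x 8 mm; on it a row along y of five square cells, 50 x 50 mm inside, 54 mm apart, walls 20 mm high above the board (block of cells 62 x 278 mm outside, dividers 4 mm); at each end, 170 mm from the centre, a steel post 30 x 10 mm up to 92 mm above the table carries a clamp. Origin: centre of the board's underside; y along the row, z up
- rack_seat (a point): centre of the top face of the base board, 8 mm above the table, axes as the rack's; it is also the floor level of the cells and the level the cover stands on
- cell_1 (a point): centre of the floor of cell 1 of the rack (cell 1 is the one at the rack's +y end), 8 mm above the table
- cell_2 (a point): centre of the floor of cell 2 of the rack (cell 1 is the one at the rack's +y end), 8 mm above the table
- cell_3 (a point): centre of the floor of cell 3 of the rack (cell 1 is the one at the rack's +y end), 8 mm above the table
- cell_4 (a point): centre of the floor of cell 4 of the rack (cell 1 is the one at the rack's +y end), 8 mm above the table
- cell_5 (a point): centre of the floor of cell 5 of the rack (cell 1 is the one at the rack's +y end), 8 mm above the table
- cover: loose clear cover, an upside-down open box 85 (x) x 300 (y) x 75 mm, 4 mm walls, dark wooden lower rim, 0.35 kg; goes over the block of cells with 7 mm to spare all round and stands on the base board, either way round. On top a dark wooden bar handle, 14 mm wide (x), 80 long (y), its top 105 mm above the lower rim. Origin: centre of its open underside; y along its length, z up
- cover_handle (a point): middle of the cover's bar handle, 95 mm above its lower rim and 10 mm below the handle's top
- clamp_left (a joint): clamp arm at the rack's +y end, rad: 0 = level over the end of the cover (down), 1.57 upright, more leans outward (starts 1.7 to 2.15, stop 2.3). Steel strip 20 mm wide, 6 thick, 62 long from the hinge, with a red button 22 mm wide on its upper side 50 mm from the hinge. Stays where left (0.06 N m friction): push it over from outside, then down. Down, the button's top is 103 mm above the table
- clamp_left_hinge (a point): on the hinge axis of the left clamp, which runs along the rack's x, 92 mm above the table; does not move with the arm
- clamp_left_tip (a point): centre of the outer face of the red button on the left clamp arm, 50 mm from the hinge and 11 mm off the arm's middle plane; moves with the arm; raised, the arm reaches up to 155 mm above the table
- clamp_right (a joint): clamp arm at the rack's -y end, rad: 0 = level over the end of the cover (down), 1.57 upright, more leans outward (starts 1.7 to 2.15, stop 2.3). Steel strip 20 mm wide, 6 thick, 62 long from the hinge, with a red button 22 mm wide on its upper side 50 mm from the hinge. Stays where left (0.06 N m friction): push it over from outside, then down. Down, the button's top is 103 mm above the table
- clamp_right_hinge (a point): on the hinge axis of the right clamp, which runs along the rack's x, 92 mm above the table; does not move with the arm
- clamp_right_tip (a point): centre of the outer face of the red button on the right clamp arm, 50 mm from the hinge and 11 mm off the arm's middle plane; moves with the arm; raised, the arm reaches up to 155 mm above the table
- tape: roll of brown tape, 93 mm across, 48 mm high; bystander; origin at the centre of its underside
- blue_carton: blue and white sweets carton lying on its side, 150 x 52 x 46 mm; bystander; origin at the centre of its underside
- notebook: blue notebook, 150 x 104 x 14 mm; bystander; origin at the centre of its underside
- pen: white and blue marker pen, 135 mm; bystander; origin at the centre of its underside

How it is judged (in metres and radians):
On the way, in this order (a step that is already met when the one before it is completed fails the run):
1. every jar stands in a cell of the rack (z of jar_1 in the frame of rack_seat between -0.005 and 0.005 m and x of jar_1 in the frame of rack_seat between -0.012 and 0.012 m and y of jar_1 in the frame of rack_seat between -0.14 and 0.14 m and angle between each of jar_1, jar_2, jar_3, jar_4, jar_5's own z axis and vertical below 0.1 rad and z of jar_2 in the frame of rack_seat between -0.005 and 0.005 m and x of jar_2 in the frame of rack_seat between -0.012 and 0.012 m and y of jar_2 in the frame of rack_seat between -0.14 and 0.14 m and z of jar_3 in the frame of rack_seat between -0.005 and 0.005 m and x of jar_3 in the frame of rack_seat between -0.012 and 0.012 m and y of jar_3 in the frame of rack_seat between -0.14 and 0.14 m and z of jar_4 in the frame of rack_seat between -0.005 and 0.005 m and x of jar_4 in the frame of rack_seat between -0.012 and 0.012 m and y of jar_4 in the frame of rack_seat between -0.14 and 0.14 m and z of jar_5 in the frame of rack_seat between -0.005 and 0.005 m and x of jar_5 in the frame of rack_seat between -0.012 and 0.012 m and y of jar_5 in the frame of rack_seat between -0.14 and 0.14 m), for 0.2 s.
2. the cover stands fully down over the jars, the clamps still up (all of step 1 and horizontal distance between cover and rack_seat below 0.013 m and z of cover in the frame of rack_seat below 0.004 m and angle between cover's own z axis and vertical below 0.05 rad and angle between the y axis of cover and the y axis of rack, either way round below 0.12 rad and value of joint each of clamp_left, clamp_right above 0.5 rad), for 0.2 s.
3. both clamps are down (value of joint each of clamp_left, clamp_right below 0.1 rad and horizontal distance between cover and rack_seat below 0.013 m and z of cover in the frame of rack_seat below 0.004 m and angle between cover's own z axis and vertical below 0.05 rad and angle between the y axis of cover and the y axis of rack, either way round below 0.12 rad), for 0.2 s.
At the end, for the whole second after the job is handed in: Every jar that is present stands in a cell (underside within 5 mm of the cell floor, tilt under 0.1 rad); the cover stands on the base board within 4 mm of fully down, within 13 mm of the rack's centre and 0.12 rad of its direction (either way round); both clamp joints are below 0.1 rad (all of step 1 and all of step 3); the robot touches nothing.
It fails at once if the tape is pushed out of its place (more than 3 cm) (distance of tape from where it was at the start of the episode above 0.03 m).
It fails at once if the blue carton is pushed out of its place (more than 3 cm) (distance of blue_carton from where it was at the start of the episode above 0.03 m).
It fails at once if the notebook is pushed out of its place (more than 3 cm) (distance of notebook from where it was at the start of the episode above 0.03 m).
It fails at once if the pen is pushed out of its place (more than 3 cm) (distance of pen from where it was at the start of the episode above 0.03 m).
Of jar_1, jar_2, jar_3, jar_4, jar_5 only 3 to 5 are there at a start; the rules pass over those that are not, and their reading is None.
At some moment in a run one of jar_1, jar_2, jar_3, jar_4, jar_5, cover may be knocked a few centimetres aside while the robot is not near it.
It also fails if it takes over 210 s, if anything falls off the work surface, if the arm or the gripper's body presses on something with over 40 N, if the wrist force passes 120 N, or if a joint passes its speed limit or range.

## Working session

There is one attempt and no reset: what is moved stays moved. The work goes in short steps, Python scripts to look and compute and a shell command to move; the robot and the scene stay as the last step left them, time stands still between calls to the robot, and variables do not carry over. Pictures are saved under pics/ and viewed, at most 14 in all, crops included, and the job is handed in when it is done.

```bash
ls; mkdir -p pics; cat > h.py <<'E'
import numpy as np, cv2
from cell import env
from scipy.spatial.transform import Rotation as Rn
def info(n):
    i=env.camera_info(n); f=192/np.tan(np.radians(i['vertical_fov'])/2)
    a=np.array(i['attitude'],float)
    R=a if a.shape==(3,3) else Rn.from_euler('xyz',a).as_matrix()
    return i,f,R,np.array(i['origin'],float)
def cloud(n):
    i,f,R,o=info(n); p,d=env.read_camera(n)
    v,u=np.mgrid[:384,:512]
    c=np.stack([(u-i['cx'])/f*d,(v-i['cy'])/f*d,d],-1)
    P=c@R.T+o; P[d==0]=np.nan
    return p,d,P
def save(p,name): cv2.imwrite('pics/'+name,p[...,::-1])
E
python3 - <<'E'
from h import *
for n in ('scene','side','wrist'):
    print(env.camera_info(n)); p,d,P=cloud(n); np.savez('/tmp/'+n,p=p,d=d,P=P); save(p,n+'0.png')
print(env.state())
E
```

```text
cell.py
pics
steer.py
  3 cell.py
  5 steer.py
  8 total
{'vertical_fov': 51.14403097679403, 'cx': 257.26174654620905, 'cy': 192.24194138137932, 'origin': array([-437.9942787 , -581.44980005,  716.5046696 ]), 'attitude': array([-2.07561278, -0.02605285, -1.00872221])}
{'vertical_fov': 52.56940409321569, 'cx': 253.00417664543113, 'cy': 191.86438157596123, 'origin': array([ 380.67188643, 1120.99303888,  802.32560034]), 'attitude': array([-2.15448186, -0.0226872 , -3.01101454])}
{'vertical_fov': 60.64376693542566, 'cx': 257.5235377506056, 'cy': 195.31818607870534, 'origin': array([178.46640453, 605.09397957, 383.61511809]), 'attitude': array([2.85956256e+00, 2.18959953e-03, 1.15959424e+00])}
{'t': 0.15, 'joints': array([ 1.05340605e+00,  4.91407579e-01,  1.55926203e+00, -1.14803029e-05,
        1.09167981e+00, -1.05625070e-01]), 'qvel': array([-0.00112532, -0.00423736, -0.00040138,  0.00062133, -0.00160476,
       -0.00228935]), 'tau': array([ 2.25657903e-03, -6.12894773e+01, -2.58284551e+01,  6.92674192e-02,
        4.74003993e-02, -7.51005155e-05]), 'eef_pos': array([250.05169785, 572.60858188, 179.0207272 ]), 'tcp_rot': array([-3.14083903e+00, -6.96580271e-05,  2.72983272e+00]), 'ft_force': array([-0.25854177,  0.00908155,  0.37066336]), 'moment': array([-0.00129385, -0.01399635, -0.03713164]), 'grip_force': 0.0, 'opening': 0.998515264643843}
```
View pics/scene0.png

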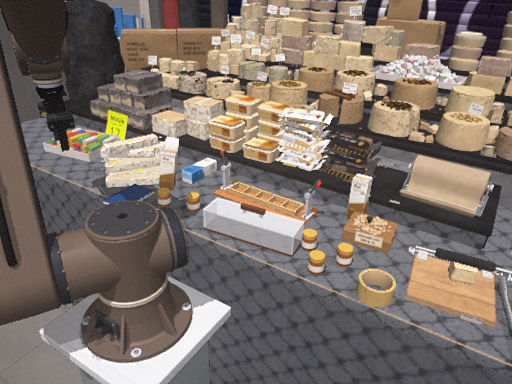

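View pics/side0.png

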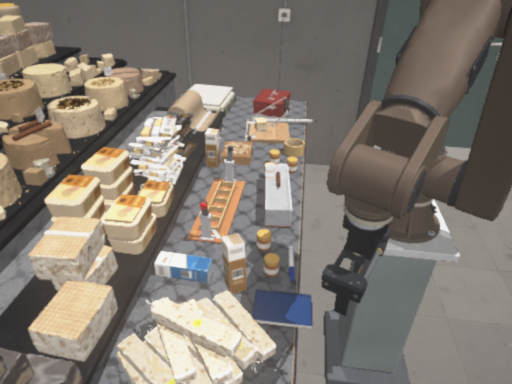

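Five jars are visible: three at scene px (309,239), (345,254) and (316,262), and two at (164,197) and (193,201). The cover lies in front of the rack. In the side view, a milk carton at (235,262) stands near the two left jars.

```bash
python3 - <<'E'
import numpy as np,cv2
for n,pts in (('scene',[(309,239),(345,254),(316,262),(164,197),(193,201)]),('side',[(274,155),(292,163),(264,239),(272,265)])):
    z=np.load('/tmp/%s.npz'%n);P=z['P'];p=z['p'].astype(int)
    for u,v in pts:
        Q=P[v-18:v+18,u-14:u+14].reshape(-1,3)
        m=(Q[:,2]>50)&(Q[:,2]<62); q=Q[m]
        c,r=cv2.minEnclosingCircle(q[:,:2].astype(np.float32)) if len(q) else (0,0)
        print(n,u,v,len(q),np.round(np.median(q,0)),np.round(c),round(r,1))
    # top-view map
    H=np.full((300,500),np.nan);Q=P.reshape(-1,3);k=np.isfinite(Q[:,0])&(Q[:,0]>300)&(Q[:,0]<900)&(abs(Q[:,1])<500)&(Q[:,2]<400);Q=Q[k];C=p.reshape(-1,3)[k]
    o=np.argsort(Q[:,2]);Q=Q[o];C=C[o]
    im=np.zeros((600,800,3),np.uint8)
    for q,c in zip(Q,C):
        x=int(400-q[1]*.8);y=int(590-(q[0]-250)*.8)
        if 0<=x<800 and 0<=y<600: cv2.rectangle(im,(x-1,y-1),(x+1,y+1),c[::-1].tolist(),-1)
    for g in range(-400,500,100): cv2.line(im,(400-int(g*.8),0),(400-int(g*.8),599),(0,255,255),1)
    for g in range(300,900,100): cv2.line(im,(0,590-int((g-250)*.8)),(799,590-int((g-250)*.8)),(0,255,255),1)
    cv2.imwrite('pics/top_%s.png'%n,im)
E
```

```text
scene 309 239 198 [ 454. -220.   52.] [ 435. -233.] 69.4
scene 345 254 110 [ 462. -323.   52.] [ 463. -324.] 22.0
scene 316 262 118 [ 386. -271.   52.] [ 388. -271.] 22.1
scene 164 197 54 [416. 317.  52.] [439. 335.] 54.0
scene 193 201 69 [442. 206.  52.] [420. 161.] 81.5
side 274 155 64 [ 465. -317.   54.] [ 456. -323.] 127.5
side 292 163 65 [ 389. -274.   55.] [ 392. -321.] 71.6
side 264 239 158 [442. 223.  55.] [432. 253.] 63.7
side 272 265 144 [415. 318.  55.] [416. 317.] 22.6
```

View pics/top_scene.png

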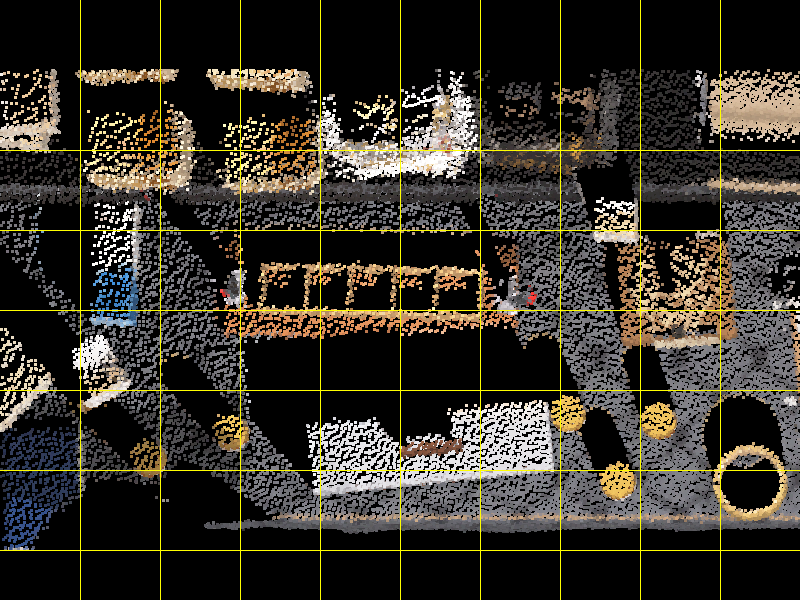

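View pics/top_side.png

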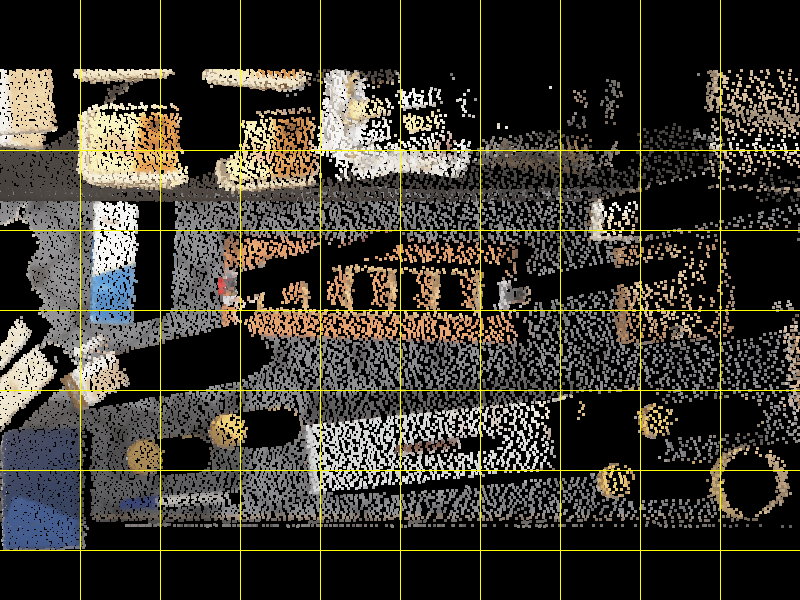

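The top views put the jars near (462,-324), (387,-272), (470,-210), (415,318) and (445,213). The rack is around (628,36) and the cover around (428,-37), slightly yawed. Next I'll raise and square the tool for a wrist view over the rack.

The manual's scale: shifts go in units of 5 mm and turns go in units of 0.25 rad. Converting my numbers, -120 mm is -24, 0.6 rad is 2.4.

```bash
python3 steer.py '{"moves":[[0,0,-24,2,1],[0,0,-24,2,1],[0,0,-24,2.4,1],[0,0,-24,2.4,1],[0,0,-24,2.4,1]]}'; python3 steer.py '{"moves":[[0,0,0,2.2,1],[0,0,0,2.2,1],[0,0,0,2.2,1],[0,0,0,2.2,1],[0,0,0,2.2,1]]}'
python3 - <<'E'
from h import *
for n in ('scene','side'):
    z=np.load('/tmp/%s.npz'%n);P=z['P']
    def box(nm,x0,x1,y0,y1,z0,z1):
        Q=P.reshape(-1,3);m=(Q[:,0]>x0)&(Q[:,0]<x1)&(Q[:,1]>y0)&(Q[:,1]<y1)&(Q[:,2]>z0)&(Q[:,2]<z1)
        q=Q[m]; 
        if len(q): print(n,nm,len(q),'max',np.round(q.max(0)),'min',np.round(q.min(0)),cv2.minAreaRect(q[:,:2].astype(np.float32)))
    box('basket',560,700,-420,-260,20,300); box('milk',470,560,320,420,30,300);box('shelf',720,800,-200,200,5,400)
    box('cover',360,530,-200,120,70,85);box('handle',360,530,-120,60,95,115)
    box('clampL',590,680,170,240,60,200);box('clampR',590,680,-190,-110,60,200);box('walls',570,700,-120,190,22,36)
E
```

```text
t: 0.57
eef_pos: [250.4, 573.3, 301.9]
tcp_rot: [3.138, -0.002, 2.123]
ft_force: [0.1, -0.1, -1.6]
opening: 1.002
grip_force: 0.0
t: 0.98
eef_pos: [250.1, 572.7, 299.2]
tcp_rot: [-3.141, 0.0, 1.573]
ft_force: [-0.1, 0.1, 0.1]
opening: 0.995
grip_force: 0.0
scene basket 1567 max [ 700. -260.  151.] min [ 560. -420.   20.] ((629.9619140625, -340.01788330078125), (159.88275146484375, 139.83416748046875), 89.94523620605469)
scene milk 717 max [560. 408. 184.] min [476. 338.  30.] ((520.0224609375, 372.810791015625), (81.106201171875, 64.82498168945312), 9.971240997314453)
scene shelf 4746 max [800. 200. 288.] min [ 732. -200.    5.] ((766.088623046875, 0.0135040283203125), (67.89042663574219, 399.9793395996094), 0.06044929474592209)
scene cover 1416 max [486. 116.  85.] min [ 369. -191.   70.] ((428.2645263671875, -37.73469543457031), (89.97633361816406, 299.8638000488281), 5.949010848999023)
scene handle 109 max [438.  -0. 106.] min [416. -78.  95.] ((427.0820007324219, -38.76168441772461), (16.705392837524414, 77.73970794677734), 4.454063892364502)
scene clampL 162 max [649. 223. 153.]
[... 1034 characters left out ...]
84.66234588623047, 307.3938903808594), 5.703397750854492)
side handle 58 max [439.   6. 108.] min [419. -75.  96.] ((427.2231750488281, -34.2139892578125), (13.708425521850586, 81.02294921875), 6.948829174041748)
side clampL 238 max [648. 226. 155.] min [611. 198.  60.] ((627.715087890625, 213.78439331054688), (38.753639221191406, 24.779396057128906), 10.490828514099121)
side clampR 172 max [ 635. -119.  149.] min [ 599. -162.   60.] ((618.8472290039062, -139.37527465820312), (33.56104278564453, 45.74141311645508), 10.158607482910156)
side walls 321 max [659. 179.  33.] min [ 589. -103.   22.] ((623.8009643554688, 37.82054901123047), (280.6048583984375, 62.72209167480469), 88.23023223876953)
```

```bash
python3 steer.py '{"moves":[[-8,4,0,0,1],[-16,8,0,0,1],[-24,14,0,0,1],[-30,20,0,0,1],[-36,24,0,0,1]]}'; python3 steer.py '{"moves":[[-8,4,0,0,1],[-16,8,0,0,1],[-24,14,0,0,1],[-30,18,0,0,1],[-36,22,0,0,1]]}'; python3 steer.py '{"moves":[[-8,4,0,0,1],[-16,8,0,0,1],[-22,12,0,0,1],[-22,12,0,0,1],[-22,12,0,0,1]]}'
python3 - <<'E'
from h import *
p,d,P=cloud('wrist'); np.savez('/tmp/w1',p=p,d=d,P=P); save(p,'w1.png'); print(info('wrist')[3])
Q=P.reshape(-1,3)
def box(nm,x0,x1,y0,y1,z0,z1):
    m=(Q[:,0]>x0)&(Q[:,0]<x1)&(Q[:,1]>y0)&(Q[:,1]<y1)&(Q[:,2]>z0)&(Q[:,2]<z1);q=Q[m]
    if len(q): print(nm,len(q),'max',np.round(q.max(0)),'min',np.round(q.min(0)),'med z',np.median(q[:,2]),cv2.minAreaRect(q[:,:2].astype(np.float32)))
box('walls',570,700,-120,190,22,36); box('board',540,720,-160,230,4,14);box('cover',360,530,-200,120,70,85);box('handle',360,530,-120,60,95,115)
box('jarL',390,440,290,345,48,62);box('jar2',420,475,185,240,48,62);box('jar3',445,495,-236,-192,48,62)
E
```

```text
t: 1.4
eef_pos: [367.1, 399.7, 299.4]
tcp_rot: [3.141, -0.0, 1.58]
ft_force: [0.6, 0.7, 0.4]
opening: 0.999
grip_force: 0.0
t: 1.82
eef_pos: [476.7, 222.9, 299.5]
tcp_rot: [3.141, -0.0, 1.58]
ft_force: [0.3, -0.1, -0.4]
opening: 1.0
grip_force: 0.0
t: 2.23
eef_pos: [537.7, 113.6, 298.8]
tcp_rot: [-3.141, -0.0, 1.576]
ft_force: [0.2, -0.1, 0.1]
opening: 1.001
grip_force: 0.0
[536.75357522 194.17862425 503.72062445]
walls 2135 max [662. 176.  30.] min [592. -97.  22.] med z 27.372642923168314 ((626.8654174804688, 38.73780059814453), (273.3774719238281, 62.750946044921875), 88.34378814697266)
board 12140 max [692. 221.  14.] min [ 563. -107.    4.] med z 7.758302264998349 ((627.322509765625, 55.09930419921875), (328.52203369140625, 120.4150619506836), 88.30078887939453)
cover 7977 max [488. 115.  84.] min [ 374. -189.   70.] med z 74.72663274440129 ((431.2186584472656, -37.9864501953125), (85.6544189453125, 300.66668701171875), 5.90045690536499)
handle 371 max [440.   3. 107.] min [424. -54.  95.] med z 103.92599119222547 ((430.5905456542969, -26.05023765563965), (14.006056785583496, 57.56504821777344), 4.731903076171875)
jarL 360 max [439. 310.  56.] min [399. 295.  48.] med z 53.069418245696596 ((419.291015625, 302.5120544433594), (39.806095123291016, 14.557937622070312), 1.0893510580062866)
jar2 890 max [473. 233.  56.] min [431. 192.  48.] med z 53.31133447997024 ((451.76617431640625, 212.77772521972656), (42.079010009765625, 40.77801513671875), 0.08279287070035934)
jar3 78 max [ 494. -193.   56.] min [ 454. -207.   48.] med z 53.72241195388128 ((474.22869873046875, -204.66160583496094), (39.47959899902344, 13.946490287780762), 17.97641372680664)
```

View pics/w1.png

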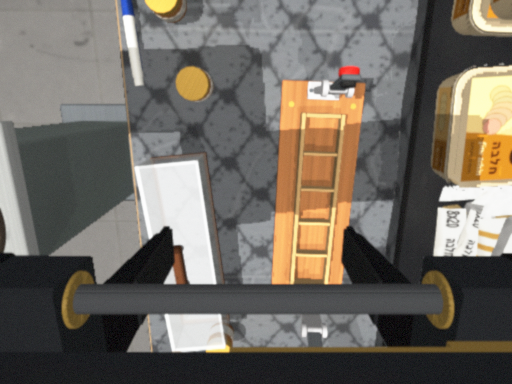

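The wrist view shows the rack block from (300,115) to (330,285), jar 2 at (193,83), and the cover at (180,250). The wrist, scene and side readings agree to about 3 mm. I'll grasp jar 2 next.

```bash
python3 steer.py '{"moves":[[6,-5.4,0,0.14,1],[12,-10.8,0,0.14,1],[18,-16,0,0.14,1],[19.8,-17.8,0,0.14,1],[19.8,-17.8,0,0.14,1]]}'; python3 steer.py '{"moves":[[0,0,8,0,1],[0,0,16,0,1],[0,0,24,0,1],[0,0,32,0,1],[0,0,38,0,1]]}'; python3 steer.py '{"moves":[[0,0,8,0,1],[0,0,12,0,1],[0,0,16.6,0,1],[0,0,16.6,0,1],[0,0,16.6,0,0.3]]}';python3 steer.py '{"moves":[[0,0,0,0,0.3],[0,0,0,0,0.3],[0,0,0,0,0.3],[0,0,0,0,0.3],[0,0,0,0,0.3]]}'
```

```text
t: 2.7
eef_pos: [444.5, 216.3, 300.0]
tcp_rot: [3.141, -0.001, 1.55]
ft_force: [0.8, -0.3, -0.5]
opening: 0.997
grip_force: 0.0
t: 3.12
eef_pos: [446.4, 213.3, 106.9]
tcp_rot: [-3.14, 0.001, 1.546]
ft_force: [1.7, -0.4, 0.1]
opening: 0.999
grip_force: 0.0
t: 3.53
eef_pos: [447.0, 213.5, 26.0]
tcp_rot: [-3.14, 0.001, 1.545]
ft_force: [-0.5, -0.9, 0.4]
opening: 0.974
grip_force: 0.0
t: 3.95
eef_pos: [447.5, 213.7, 27.1]
tcp_rot: [3.14, -0.0, 1.545]
ft_force: [-0.1, 0.2, -1.6]
opening: 0.637
grip_force: 0.0
```

In the tool's units: -60 mm is -12, -120 mm is -24.

```bash
python3 steer.py '{"moves":[[0,0,0,0,0.3],[0,0,0,0,0.3],[0,0,0,0,0.3],[0,0,0,0,0.3],[0,0,0,0,0.3]]}'; python3 steer.py '{"moves":[[0,0,-6,0,0.3],[0,0,-12,0,0.3],[0,0,-18,0,0.3],[0,0,-24,0,0.3],[0,0,-24,0,0.3]]}'
```

```text
t: 4.37
eef_pos: [447.2, 213.6, 26.4]
tcp_rot: [-3.142, -0.0, 1.545]
ft_force: [-0.1, -0.5, 0.5]
opening: 0.315
grip_force: 0.0
t: 4.78
eef_pos: [449.2, 214.3, 151.3]
tcp_rot: [3.134, -0.003, 1.545]
ft_force: [0.3, 0.0, 0.3]
opening: 0.297
grip_force: 0.0
```

```bash
cat >> h.py <<'E'
def blobs(P,z0=48,z1=62,x=(340,720),y=(-420,420)):
    Q=P.reshape(-1,3)
    m=((P[...,2]>z0)&(P[...,2]<z1)&(P[...,0]>x[0])&(P[...,0]<x[1])&(P[...,1]>y[0])&(P[...,1]<y[1])).astype(np.uint8)
    n,l,s,c=cv2.connectedComponentsWithStats(m)
    for k in range(1,n):
        if s[k,4]>30:
            q=P[l==k][:,:2].astype(np.float32);(cx,cy),r=cv2.minEnclosingCircle(q)
            if 14<r<32: print('blob px',np.round(c[k]),'xy',round(cx,1),round(cy,1),'r',round(r,1),'z',round(float(np.median(P[l==k][:,2])),1),s[k,4])
E
python3 - <<'E'
from h import *
for n in ('scene','side','wrist'):
    p,d,P=cloud(n); np.savez('/tmp/'+n,p=p,d=d,P=P); save(p,n+'1.png'); print(n); blobs(P)
E
```

```text
scene
blob px [163. 191.] xy 415.6 314.1 r 22.4 z 52.0 68
blob px [193. 196.] xy 448.1 214.7 r 23.5 z 51.5 69
blob px [357. 206.] xy 699.0 -270.7 r 26.3 z 54.9 60
blob px [345. 248.] xy 463.0 -323.9 r 22.5 z 51.9 126
blob px [317. 255.] xy 387.3 -272.0 r 22.8 z 51.6 135
side
blob px [214. 154.] xy 700.5 -261.4 r 24.6 z 55.6 32
blob px [206. 226.] xy 627.8 206.5 r 14.1 z 54.6 38
blob px [264. 234.] xy 449.3 214.1 r 21.8 z 54.7 122
blob px [272. 258.] xy 415.6 317.1 r 22.3 z 54.9 154
blob px [182. 261.] xy 658.4 359.4 r 26.5 z 48.6 40
wrist
blob px [220.  72.] xy 418.1 316.7 r 21.5 z 53.4 2049
blob px [261. 187.] xy 451.4 213.4 r 21.6 z 53.5 1568
blob px [447. 187.] xy 630.3 207.5 r 14.7 z 55.1 198
blob px [254. 281.] xy 437.5 112.9 r 20.7 z 52.2 163
```

View pics/wrist1.png

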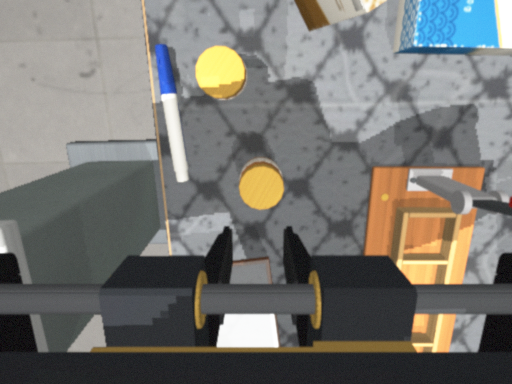

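The picture shows the jar at (262,187), still standing where it was. The fingers at 0.3 are still about 45 mm apart, so the opening reading isn't linear. I'll go down again and close fully.

In the tool's units: 2 mm is 0.4, 120 mm is 24.

```bash
python3 steer.py '{"moves":[[0,0,0,0,1],[0,0,0,0,1],[0,0,0,0,1],[0,0,0,0,1],[0,0,0,0,1]]}'; python3 steer.py '{"moves":[[0,0.4,8,0,1],[0,0.4,16,0,1],[0,0.4,22,0,1],[0,0.4,24,0,1],[0,0.4,24,0,1]]}';python3 steer.py '{"moves":[[0,0,0,0,0],[0,0,0,0,0],[0,0,0,0,0],[0,0,0,0,0],[0,0,0,0,0]]}';python3 steer.py '{"moves":[[0,0,0,0,0],[0,0,0,0,0],[0,0,0,0,0],[0,0,0,0,0],[0,0,0,0,0]]}'
```

```text
t: 5.35
eef_pos: [447.1, 213.5, 146.0]
tcp_rot: [-3.141, 0.0, 1.545]
ft_force: [-0.2, 0.1, 0.6]
opening: 0.594
grip_force: 0.0
t: 5.77
eef_pos: [448.1, 213.2, 24.5]
tcp_rot: [-3.137, 0.001, 1.545]
ft_force: [-0.4, 0.3, 0.3]
opening: 0.939
grip_force: 0.0
t: 6.18
eef_pos: [449.7, 213.7, 27.5]
tcp_rot: [3.14, -0.001, 1.545]
ft_force: [0.5, -0.8, 0.2]
opening: 0.704
grip_force: 0.0
t: 6.6
eef_pos: [449.2, 213.5, 26.4]
tcp_rot: [3.142, -0.0, 1.545]
ft_force: [-0.9, -0.4, 0.8]
opening: 0.357
grip_force: 0.0
```

```bash
python3 steer.py '{"moves":[[0,0,0,0,0],[0,0,0,0,0],[0,0,0,0,0],[0,0,0,0,0],[0,0,0,0,0]]}';python3 steer.py '{"moves":[[0,0,-6,0,0],[0,0,-12,0,0],[0,0,-18,0,0],[0,0,-20,0,0],[0,0,-20,0,0]]}'
```

```text
t: 7.02
eef_pos: [449.2, 213.5, 26.4]
tcp_rot: [-3.142, -0.0, 1.545]
ft_force: [0.1, -0.5, 0.6]
opening: 0.023
grip_force: 0.0
t: 7.43
eef_pos: [450.3, 213.9, 128.9]
tcp_rot: [3.137, -0.002, 1.545]
ft_force: [0.2, 0.4, -0.4]
opening: 0.002
grip_force: 0.0
```

```bash
python3 - <<'E'
from h import *
ims=[]
for n in ('scene','side','wrist'):
    p,d,P=cloud(n); np.savez('/tmp/'+n,p=p,d=d,P=P); print(n); blobs(P)
    i,f,R,o=info(n); t=env.state()['eef_pos']; 
    for X in (t,t+[0,0,19],t-[0,0,75]):
        c=R.T@(X-o); print('tcp px',f*c[0]/c[2]+i['cx'],f*c[1]/c[2]+i['cy'],'depth',c[2], 'read',d[int(np.clip(f*c[1]/c[2]+i['cy'],0,383)),int(np.clip(f*c[0]/c[2]+i['cx'],0,511))])
    ims.append(p)
a=cv2.resize(ims[0][110:250,100:260],(400,350)); b=cv2.resize(ims[1][150:290,190:350],(400,350))
save(np.hstack([a,b]),'c2.png')
E
```

```text
scene
blob px [163. 191.] xy 417.1 314.9 r 22.6 z 51.6 66
blob px [193. 196.] xy 448.2 211.6 r 22.8 z 51.7 68
blob px [357. 206.] xy 703.7 -269.7 r 28.6 z 54.9 64
blob px [310. 233.] xy 471.1 -208.6 r 23.3 z 51.8 106
blob px [345. 248.] xy 462.9 -322.0 r 22.4 z 51.7 126
blob px [317. 255.] xy 386.3 -271.8 r 22.9 z 51.7 135
tcp px 191.41963836995143 174.76233687078513 depth 1310.5804247371939 read 1504.5525
tcp px 191.1074770187643 169.51343535004955 depth 1301.3942540122353 read 1540.4187
tcp px 192.61027475222068 194.78253826269125 depth 1346.8416249672944 read 1352.6307
side
blob px [292. 159.] xy 387.6 -270.1 r 25.4 z 54.9 56
blob px [207. 226.] xy 629.0 206.7 r 15.3 z 55.3 38
blob px [264. 234.] xy 448.9 214.5 r 22.3 z 54.9 121
blob px [272. 258.] xy 416.3 317.0 r 21.6 z 55.1 153
tcp px 265.055318538906 213.9426697710138 depth 1131.427532296551 read 1316.42
tcp px 265.31733591098657 208.6520623084114 depth 1120.9592696317654 read 1347.3597
tcp px 264.0667147283627 233.904379393875 depth 1172.74962176281 read 1171.149
wrist
blob px [215.  69.] xy 418.4 316.7 r 21.5 z 53.3 2392
blob px [260. 193.] xy 451.0 213.6 r 21.5 z 53.5 1778
blob px [459. 194.] xy 630.2 207.7 r 14.8 z 55.1 230
tcp px 257.1663622868936 224.03729272799671 depth 218.67169374925697 read 354.05438
tcp px 257.1162066851754 235.33885084098466 depth 200.4270072569195 read 173.16733
tcp px 257.3028686728769 193.27831863267727 depth 290.6901930611155 read 287.00357
```

View pics/c2.png

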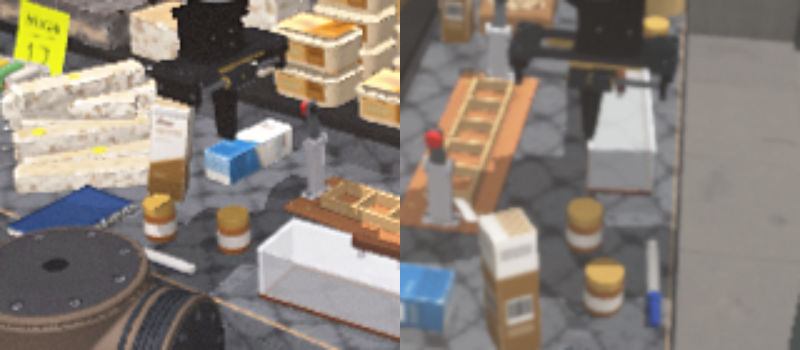

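The crop shows closed fingertips at scene px (191,165) and side px (267,204), roughly 10 px above where the TCP should project. The jar is untouched. I'll measure the true fingertip height from the depth images.

```bash
python3 - <<'E'
from h import *
t=env.state()['eef_pos'];print(t, env.state()['tcp_rot'])
for n in ('scene','side','wrist'):
    P=np.load('/tmp/%s.npz'%n)['P'];Q=P.reshape(-1,3)
    m=(abs(Q[:,0]-t[0])<60)&(abs(Q[:,1]-t[1])<30)&(Q[:,2]>80)&(Q[:,2]<330)
    q=Q[m]; print(n,len(q))
    for z in range(80,330,10):
        k=q[(q[:,2]>=z)&(q[:,2]<z+10)]
        if len(k): print(z,len(k),np.round(k.min(0)),np.round(k.max(0)))
E
```

```text
[448.69384621 213.35077365 125.56594188] [-3.14054368e+00  3.06555842e-04  1.54476013e+00]
scene 819
160 17 [442. 202. 162.] [453. 226. 169.]
170 20 [439. 202. 170.] [457. 222. 179.]
180 24 [438. 201. 180.] [454. 224. 190.]
190 26 [437. 201. 190.] [457. 224. 199.]
200 27 [435. 200. 200.] [454. 225. 210.]
210 26 [433. 200. 211.] [456. 227. 220.]
220 29 [432. 202. 220.] [458. 223. 229.]
230 12 [424. 197. 233.] [443. 228. 240.]
240 17 [404. 185. 240.] [508. 227. 250.]
250 49 [390. 184. 250.] [508. 218. 260.]
260 56 [420. 185. 260.] [502. 205. 270.]
270 67 [393. 184. 271.] [508. 213. 280.]
280 128 [389. 184. 280.] [509. 240. 290.]
290 90 [396. 189. 290.] [466. 239. 300.]
300 80 [396. 189. 300.] [465. 237. 310.]
310 89 [394. 190. 310.] [464. 240. 320.]
320 62 [395. 184. 320.] [460. 241. 330.]
side 988
160 7 [444. 220. 165.] [453. 224. 168.]
170 14 [440. 212. 171.] [453. 228. 179.]
180 15 [442. 219. 180.] [456. 227. 188.]
190 25 [438. 206. 190.] [457. 227. 200.]
200 20 [437. 221. 201.] [457. 226. 210.]
210 29 [438. 205. 211.] [457. 227. 220.]
220 25 [435. 214. 220.] [460. 228. 229.]
230 7 
[... 220 characters left out ...]
.] [509. 242. 290.]
290 92 [397. 208. 290.] [464. 241. 300.]
300 99 [397. 213. 300.] [465. 243. 310.]
310 91 [397. 196. 310.] [465. 241. 320.]
320 50 [397. 197. 320.] [463. 239. 329.]
wrist 30922
160 113 [445. 224. 160.] [454. 227. 170.]
170 213 [442. 224. 170.] [457. 227. 180.]
180 299 [441. 224. 180.] [458. 227. 190.]
190 305 [440. 224. 190.] [459. 227. 200.]
200 161 [447. 216. 200.] [452. 226. 210.]
210 82 [447. 204. 210.] [450. 226. 217.]
220 30 [447. 203. 225.] [451. 209. 227.]
240 32 [448. 219. 244.] [496. 243. 250.]
250 5544 [389. 231. 250.] [509. 243. 260.]
260 7813 [395. 232. 260.] [475. 243. 267.]
270 16120 [393. 237. 270.] [506. 242. 280.]
280 210 [401. 239. 280.] [498. 243. 281.]
```

```bash
python3 - <<'E'
from h import *
P=np.load('/tmp/w1.npz')['P'];Q=P.reshape(-1,3);t=np.array([537.7,113.6,298.8])
m=(abs(Q[:,0]-t[0])<90)&(abs(Q[:,1]-t[1])<30)&(Q[:,2]>200)
for z in range(270,450,10):
    k=Q[m&(Q[:,2]>=z)&(Q[:,2]<z+10)]
    if len(k): print(z,len(k),np.round(k.min(0)),np.round(k.max(0)), np.sort(np.round(k[:,0]))[[0,len(k)//2,-1]], (k[:,0]<t[0]).sum(), np.round(k[k[:,0]<t[0],0].max()) if (k[:,0]<t[0]).any() else 0, np.round(k[k[:,0]>t[0],0].min()) if (k[:,0]>t[0]).any() else 0)
E
```

```text
330 319 [486. 104. 333.] [590. 127. 340.] [486. 491. 590.] 162 491.0 585.0
340 598 [484. 103. 340.] [592. 127. 350.] [484. 585. 592.] 294 491.0 585.0
350 750 [482. 104. 350.] [593. 127. 360.] [482. 585. 593.] 374 491.0 585.0
360 808 [482. 106. 360.] [594. 127. 370.] [482. 585. 594.] 402 491.0 585.0
370 853 [480. 112. 370.] [596. 127. 380.] [480. 491. 596.] 429 491.0 585.0
380 1037 [479. 102. 380.] [597. 127. 390.] [479. 585. 597.] 517 491.0 585.0
390 824 [479. 102. 390.] [597. 127. 400.] [479. 491. 597.] 414 491.0 586.0
400 977 [488. 102. 400.] [588. 124. 410.] [488. 489. 588.] 520 490.0 586.0
410 1313 [488. 110. 410.] [588. 144. 420.] [488. 489. 588.] 707 490.0 586.0
420 8759 [488. 119. 420.] [588. 144. 430.] [488. 535. 588.] 4593 538.0 538.0
430 6975 [473. 128. 430.] [601. 144. 440.] [473. 548. 601.] 3268 538.0 538.0
440 11072 [481. 138. 442.] [593. 142. 450.] [481. 538. 593.] 5542 538.0 538.0
```

Open and closed, all three cameras put the fingertips about 35 mm above the reported TCP. So the closes so far happened above the jar. I'll add 35 mm to every depth, checking force on the way down.

In the tool's units: 20 mm is 4, 1 mm is 0.2.

```bash
python3 steer.py '{"moves":[[0,0,0,0,1],[0,0,0,0,1],[0,0,0,0,1],[0,0,0,0,1],[0,0,0,0,1]]}'; python3 steer.py '{"moves":[[0,0,0,0,1],[0,0,0,0,1],[0,0,0,0,1],[0,0,0,0,1],[0,0,0,0,1]]}'; python3 steer.py '{"moves":[[0,0.2,0,0,1],[0,0.2,4,0,1],[0,0.2,12,0,1],[0,0.2,18,0,1],[0,0.2,19,0,1]]}';python3 steer.py '{"moves":[[0,0,2,0,1],[0,0,4,0,1],[0,0,6,0,1],[0,0,7.8,0,1],[0,0,7.8,0,1]]}'
```

```text
t: 8.0
eef_pos: [449.1, 213.5, 126.1]
tcp_rot: [-3.141, 0.0, 1.545]
ft_force: [-0.4, 0.4, 0.0]
opening: 0.301
grip_force: 0.0
t: 8.42
eef_pos: [449.2, 213.5, 126.5]
tcp_rot: [3.141, -0.0, 1.545]
ft_force: [-0.1, -0.3, -0.0]
opening: 0.65
grip_force: 0.0
t: 8.83
eef_pos: [448.3, 212.8, 27.8]
tcp_rot: [-3.136, 0.002, 1.545]
ft_force: [1.1, -0.4, 0.3]
opening: 0.979
grip_force: 0.0
t: 9.25
eef_pos: [449.9, 213.4, -8.5]
tcp_rot: [-3.141, 0.0, 1.545]
ft_force: [0.5, -0.1, 0.7]
opening: 1.001
grip_force: 0.0
```

In the tool's units: -120 mm is -24, -100 mm is -20.

```bash
python3 steer.py '{"moves":[[0,0,0,0,0],[0,0,0,0,0],[0,0,0,0,0],[0,0,0,0,0],[0,0,0,0,0]]}';python3 steer.py '{"moves":[[0,0,0,0,0],[0,0,0,0,0],[0,0,0,0,0],[0,0,0,0,0],[0,0,0,0,0]]}';python3 steer.py '{"moves":[[0,0,-4,0,0],[0,0,-12,0,0],[0,0,-20,0,0],[0,0,-24,0,0],[0,0,-24,0,0]]}'
```

```text
t: 9.67
eef_pos: [450.4, 213.6, -7.2]
tcp_rot: [3.141, -0.0, 1.545]
ft_force: [0.2, 0.7, -0.3]
opening: 0.706
grip_force: 0.0
t: 10.08
eef_pos: [450.2, 213.5, -7.5]
tcp_rot: [3.141, -0.0, 1.545]
ft_force: [-0.1, 1.0, 1.0]
opening: 0.457
grip_force: 30.0
t: 10.5
eef_pos: [451.9, 214.1, 116.5]
tcp_rot: [3.135, -0.002, 1.545]
ft_force: [0.8, -0.4, -1.0]
opening: 0.458
grip_force: 30.0
```

Gripped at 0.457 opening with 30 N. Next I'll carry it over cell 1 and check alignment with the cameras.

In the tool's units: 181 mm is 36.2, 152 mm is 30.4.

```bash
python3 steer.py '{"moves":[[-2.8,7.6,0,0,0],[-5.6,15.2,0,0,0],[-8.4,22.8,0,0,0],[-11.2,30.4,0,0,0],[-12.8,36.2,0,0,0]]}'; python3 steer.py '{"moves":[[0,0,0,0,0],[0,0,4,0,0],[0,0,8,0,0],[0,0,8,0,0],[0,0,8,0,0]]}'
python3 - <<'E'
from h import *
t=env.state()['eef_pos'];print(t,env.state()['tcp_rot'])
for n in ('scene','side','wrist'):
    p,d,P=cloud(n); np.savez('/tmp/'+n,p=p,d=d,P=P); print(n)
    Q=P.reshape(-1,3)
    m=(np.hypot(Q[:,0]-t[0],Q[:,1]-t[1])<40)&(Q[:,2]>82)&(Q[:,2]<140)
    q=Q[m];print('held',len(q),np.round(q.min(0)),np.round(q.max(0)))
    m=(Q[:,0]>570)&(Q[:,0]<700)&(Q[:,1]>-110)&(Q[:,1]<185)&(Q[:,2]>22)&(Q[:,2]<34)
    q=Q[m];print('walls',len(q),np.round(q.min(0)),np.round(q.max(0)),cv2.minAreaRect(q[:,:2].astype(np.float32)))
    if n=='wrist': save(p,'w3.png')
E
```

```text
t: 10.92
eef_pos: [631.5, 143.0, 111.0]
tcp_rot: [-3.141, 0.0, 1.544]
ft_force: [-0.4, -0.4, -1.3]
opening: 0.458
grip_force: 30.0
t: 11.33
eef_pos: [628.4, 144.8, 71.0]
tcp_rot: [-3.138, 0.0, 1.545]
ft_force: [0.2, 1.6, 0.0]
opening: 0.458
grip_force: 30.0
[628.44215196 144.78844613  70.96338615] [-3.13833824e+00  3.91156254e-04  1.54485712e+00]
scene
held 221 [594. 119.  83.] [658. 159. 140.]
walls 319 [ 587. -105.   22.] [661. 177.  29.] ((624.7413330078125, 35.72667694091797), (281.2950439453125, 69.67294311523438), 88.5448226928711)
side
held 275 [597. 125.  82.] [656. 168. 139.]
walls 196 [589. -94.  22.] [658. 178.  32.] ((622.8794555664062, 41.534385681152344), (272.4519958496094, 61.65302658081055), 87.98297882080078)
wrist
held 7311 [600. 136.  82.] [660. 168. 140.]
walls 2311 [595.   6.  22.] [661. 177.  30.] ((628.181640625, 91.41544342041016), (169.43373107910156, 62.05703353881836), 88.32633209228516)
```

View pics/w3.png

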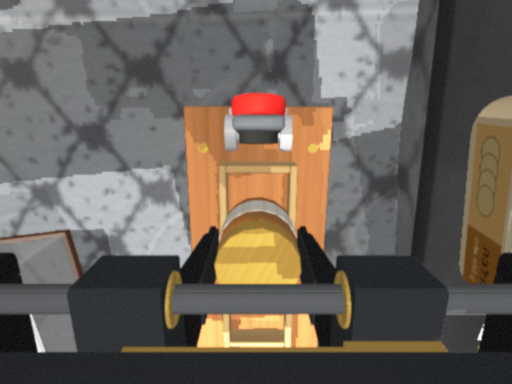

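The wrist view shows the held cap centred at px 258 between the cell walls at 221 and 296. In y, the jar edge at 168 gives a centre of 146, and the cell centre is also about 146. I'll lower it.

```bash
python3 steer.py '{"moves":[[0,0.1,4,0,0],[0,0.1,8,0,0],[0,0.1,10,0,0],[0,0.1,12,0,0],[0,0.1,12.8,0,0]]}'; python3 steer.py '{"moves":[[0,0,0.4,0,0],[0,0,0.8,0,0],[0,0,1,0,0],[0,0,1,0,0],[0,0,1,0,0]]}'
```

```text
t: 11.9
eef_pos: [629.8, 144.8, 7.8]
tcp_rot: [-3.141, -0.0, 1.545]
ft_force: [0.3, 0.1, -1.2]
opening: 0.458
grip_force: 30.0
t: 12.32
eef_pos: [630.2, 144.8, 3.9]
tcp_rot: [3.141, -0.0, 1.545]
ft_force: [0.4, -0.0, -1.1]
opening: 0.459
grip_force: 30.0
```

The manual's scale: shifts go in units of 5 mm and turns go in units of 0.25 rad. Converting my numbers, 2 mm is 0.4.

```bash
python3 steer.py '{"moves":[[0,0,0.4,0,0],[0,0,0.4,0,0.2],[0,0,0.4,0,1],[0,0,0.4,0,1],[0,0,0.4,0,1]]}'; python3 steer.py '{"moves":[[0,0,0,0,1],[0,0,0,0,1],[0,0,0,0,1],[0,0,-2,0,1],[0,0,-8,0,1]]}';python3 steer.py '{"moves":[[0,0,-8,0,1],[0,0,-16,0,1],[0,0,-20,0,1],[0,0,-20,0,1],[0,0,-20,0,1]]}'
python3 - <<'E'
from h import *
p,d,P=cloud('wrist');blobs(P)
p,d,P=cloud('side');blobs(P)
E
python3 steer.py '{"moves":[[5,-6.4,0,0,1],[10,-12.8,0,0,1],[15,-19.2,0,0,1],[20,-25.6,0,0,1],[25,-32,0,0,1]]}'; python3 steer.py '{"moves":[[5,-6.4,0,-0.48,1],[8.2,-11.4,0,-0.96,1],[8.2,-11.4,0,-1.44,1],[8.2,-11.4,0,-1.92,1],[8.2,-11.4,0,-2.4,1]]}'; python3 steer.py '{"moves":[[0,0,0,-0.48,1],[0,0,0,-0.96,1],[0,0,0,-1.44,1],[0,0,0,-1.92,1],[0,0,0,-2.4,1]]}'; python3 steer.py '{"moves":[[0,0,0,-0.48,1],[0,0,0,-0.96,1],[0,0,0,-1.48,1],[0,0,0,-1.48,1],[0,0,0,-1.48,1]]}'
python3 - <<'E'
from h import *
print(env.state()['eef_pos'],env.state()['tcp_rot']);p,d,P=cloud('wrist');blobs(P)
E
```

```text
t: 12.73
eef_pos: [630.1, 144.8, 1.6]
tcp_rot: [3.141, -0.0, 1.545]
ft_force: [-0.4, 0.6, -0.2]
opening: 0.613
grip_force: 0.0
t: 13.15
eef_pos: [627.9, 144.5, 38.8]
tcp_rot: [-3.135, 0.001, 1.545]
ft_force: [-0.4, -1.4, -0.5]
opening: 0.957
grip_force: 0.0
t: 13.57
eef_pos: [630.3, 144.9, 143.2]
tcp_rot: [3.139, -0.0, 1.545]
ft_force: [0.1, 0.0, 0.5]
opening: 0.999
grip_force: 0.0
blob px [257. 189.] xy 630.3 144.9 r 21.4 z 61.3 1322
blob px [275. 152.] xy 459.0 -323.3 r 24.0 z 54.6 52
blob px [292. 159.] xy 385.8 -272.8 r 25.0 z 54.7 60
blob px [207. 226.] xy 629.2 205.6 r 15.3 z 55.4 36
blob px [272. 258.] xy 415.5 317.9 r 22.2 z 54.9 153
t: 14.08
eef_pos: [471.0, 274.4, 140.0]
tcp_rot: [-3.139, 0.001, 1.544]
ft_force: [0.2, 0.1, 0.4]
opening: 1.0
grip_force: 0.0
t: 14.5
eef_pos: [416.2, 316.6, 140.2]
tcp_rot: [-3.139, -0.0, 2.152]
ft_force: [0.2, -0.7, 0.0]
opening: 0.999
grip_force: 0.0
t: 14.92
eef_pos: [416.7, 316.0, 140.1]
tcp_rot: [-3.139, -0.002, 2.751]
ft_force: [0.1, -1.3, -0.0]
opening: 0.999
grip_force: 0.0
t: 15.33
eef_pos: [416.9, 316.1, 140.5]
tcp_rot: [-3.141, -0.002, 3.111]
ft_force: [-0.6, 0.1, -0.3]
opening: 1.002
grip_force: 0.0
[416.91812585 316.1324592  140.4699598 ] [-3.14064078e+00 -1.66264506e-03  3.11131583e+00]
blob px [258. 189.] xy 418.2 317.0 r 21.5 z 53.5 1616
blob px [317. 262.] xy 492.3 372.7 r 26.5 z 55.0 386
```

Jar 2 is in cell 1, with its top at 61 mm. The second jar is straight below, so I'll grasp it.

In the tool's units: 120 mm is 24, 110 mm is 22.

```bash
python3 steer.py '{"moves":[[0,0,6,0,1],[0,0,12,0,1],[0,0,18,0,1],[0,0,22,0,1],[0,0,24,0,1]]}';python3 steer.py '{"moves":[[0,0,2,0,1],[0,0,4,0,1],[0,0,5.6,0,1],[0,0,5.6,0,0],[0,0,5.6,0,0]]}';python3 steer.py '{"moves":[[0,0,0,0,0],[0,0,0,0,0],[0,0,0,0,0],[0,0,0,0,0],[0,0,0,0,0]]}';python3 steer.py '{"moves":[[0,0,0,0,0],[0,0,0,0,0],[0,0,0,0,0],[0,0,0,0,0],[0,0,0,0,0]]}';python3 steer.py '{"moves":[[0,0,-4,0,0],[0,0,-12,0,0],[0,0,-20,0,0],[0,0,-28,0,0],[0,0,-28,0,0]]}'; python3 steer.py '{"moves":[[0,0,0,0.48,0],[0,0,0,0.96,0],[0,0,0,1.44,0],[0,0,0,1.92,0],[0,0,0,2.4,0]]}';python3 steer.py '{"moves":[[0,0,0,0.48,0],[0,0,0,0.96,0],[0,0,0,1.44,0],[0,0,0,1.92,0],[0,0,0,2.4,0]]}';python3 steer.py '{"moves":[[0,0,0,0.48,0],[0,0,0,0.96,0],[0,0,0,1.48,0],[0,0,0,1.48,0],[0,0,0,1.48,0]]}'
```

```text
t: 15.8
eef_pos: [416.2, 315.7, 18.8]
tcp_rot: [-3.14, -0.003, 3.111]
ft_force: [-0.6, 0.1, -0.1]
opening: 0.998
grip_force: 0.0
t: 16.22
eef_pos: [417.5, 316.5, -6.4]
tcp_rot: [3.141, 0.0, 3.114]
ft_force: [-0.5, 1.0, -0.4]
opening: 0.915
grip_force: 0.0
t: 16.63
eef_pos: [417.5, 316.5, -6.3]
tcp_rot: [3.141, 0.0, 3.115]
ft_force: [0.3, 0.4, -0.4]
opening: 0.562
grip_force: 0.0
t: 17.05
eef_pos: [417.4, 316.4, -6.5]
tcp_rot: [3.141, 0.0, 3.115]
ft_force: [-0.4, -0.6, 2.6]
opening: 0.458
grip_force: 30.0
t: 17.47
eef_pos: [419.7, 317.9, 139.9]
tcp_rot: [3.136, 0.008, 3.115]
ft_force: [0.5, -0.2, -0.8]
opening: 0.457
grip_force: 30.0
t: 17.88
eef_pos: [417.1, 316.2, 132.8]
tcp_rot: [-3.141, -0.0, 2.509]
ft_force: [-0.5, 0.9, -1.3]
opening: 0.458
grip_force: 30.0
t: 18.3
eef_pos: [417.1, 316.2, 132.7]
tcp_rot: [-3.141, 0.0, 1.909]
ft_force: [-0.8, 0.6, -1.4]
opening: 0.461
grip_force: 30.0
t: 18.72
eef_pos: [417.2, 316.2, 133.0]
tcp_rot: [-3.141, 0.0, 1.548]
ft_force: [-0.4, -0.3, -0.9]
opening: 0.454
grip_force: 30.0
```

In the tool's units: -140 mm is -28, 138 mm is 27.6.

```bash
python3 steer.py '{"moves":[[-5.8,5.6,0,0,0],[-11.4,11.2,0,0,0],[-17.2,16.8,0,0,0],[-22.8,22.4,0,0,0],[-28,27.6,0,0,0]]}'; python3 steer.py '{"moves":[[-5.8,5.6,0,0,0],[-11.4,11.2,0,0,0],[-16,15.72,0,0.02,0],[-16,15.72,6,0.02,0],[-16,15.72,11,0.02,0]]}'; python3 steer.py '{"moves":[[0,0,0,0,0],[0,0,0,0,0]]}'
cat >> h.py <<'E'
def held():
    t=env.state()['eef_pos'];print('tcp',t,env.state()['tcp_rot'][2])
    for n in ('scene','side','wrist'):
        p,d,P=cloud(n); np.savez('/tmp/'+n,p=p,d=d,P=P); Q=P.reshape(-1,3)
        r=np.hypot(Q[:,0]-t[0],Q[:,1]-t[1])
        jb=t[2]+7
        m=(r<33)&(Q[:,2]>jb-4)&(Q[:,2]<jb+22); q=Q[m]  # below the fingertips: jar only
        if len(q)>8:
            from scipy.optimize import least_squares
            s=least_squares(lambda c:np.hypot(q[:,0]-c[0],q[:,1]-c[1])-22,t[:2],loss='soft_l1').x
            print(n,len(q),'jar xy',np.round(s,1),'rel tcp',np.round(s-t[:2],1))
        if n=='wrist': save(p,'held.png')
E
python3 -c "
from h import *
held()"
```

```text
t: 19.13
eef_pos: [552.8, 171.0, 133.2]
tcp_rot: [-3.142, -0.0, 1.549]
ft_force: [0.8, -0.3, -1.0]
opening: 0.461
grip_force: 30.0
t: 19.55
eef_pos: [629.5, 89.0, 77.5]
tcp_rot: [3.14, -0.0, 1.542]
ft_force: [-0.1, 1.0, -1.9]
opening: 0.459
grip_force: 30.0
t: 19.72
eef_pos: [627.5, 90.8, 77.5]
tcp_rot: [-3.139, 0.0, 1.543]
ft_force: [0.4, 0.2, -0.2]
opening: 0.458
grip_force: 30.0
tcp [627.49619818  90.78252593  77.53893137] 1.5425168508084557
scene 76 jar xy [627.5  90.4] rel tcp [-0.  -0.4]
side 63 jar xy [625.9  89.3] rel tcp [-1.6 -1.5]
wrist 471 jar xy [628.9  91.3] rel tcp [1.4 0.5]
```

View pics/held.png

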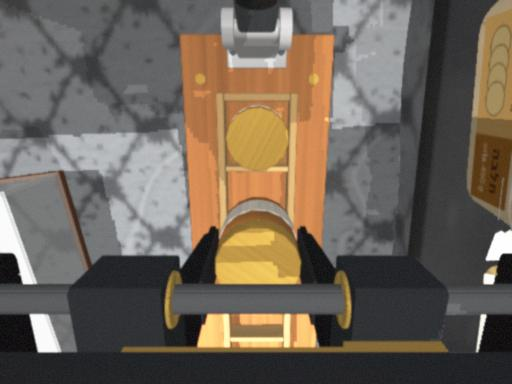

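Jar 1 sits in cell 1 at px (258,138), and the held jar is centred over cell 2 at px 258. I'll lower it.

In the tool's units: 55 mm is 11, 0.5 mm is 0.1.

```bash
python3 steer.py '{"moves":[[0.1,0.1,4,0,0],[0.1,0.1,8,0,0],[0.1,0.1,11,0,0],[0.1,0.1,13,0,0],[0.1,0.1,14,0,0]]}'; python3 steer.py '{"moves":[[0,0,0.4,0,0],[0,0,0.8,0,0],[0,0,1,0,0],[0,0,1,0,0],[0,0,1,0,0]]}';python3 steer.py '{"moves":[[0,0,0,0,1],[0,0,0,0,1],[0,0,0,0,1],[0,0,0,0,1],[0,0,0,0,1]]}'; python3 steer.py '{"moves":[[0,0,0,0,1],[0,0,0,0,1],[0,0,-4,0,1],[0,0,-12,0,1],[0,0,-20,0,1]]}';python3 steer.py '{"moves":[[0,0,-8,0,1],[0,0,-10,0,1],[0,0,-10,0,1]]}'
python3 - <<'E'
from h import *
print(env.state()['eef_pos'],env.state()['tcp_rot'])
for n in ('wrist','scene','side'):
    p,d,P=cloud(n);print(n);blobs(P,48,68)
E
```

```text
t: 20.28
eef_pos: [628.8, 91.6, 8.4]
tcp_rot: [3.141, -0.0, 1.541]
ft_force: [-0.2, -0.1, -1.3]
opening: 0.457
grip_force: 30.0
t: 20.7
eef_pos: [629.0, 91.3, 4.0]
tcp_rot: [3.141, -0.0, 1.54]
ft_force: [-0.1, -0.4, -0.6]
opening: 0.455
grip_force: 30.0
t: 21.12
eef_pos: [628.7, 91.3, 3.5]
tcp_rot: [3.141, -0.0, 1.54]
ft_force: [-0.7, -0.5, 0.5]
opening: 0.753
grip_force: 0.0
t: 21.53
eef_pos: [627.8, 91.2, 103.4]
tcp_rot: [-3.138, 0.0, 1.54]
ft_force: [1.3, -0.2, -0.7]
opening: 0.995
grip_force: 0.0
t: 21.78
eef_pos: [630.1, 91.4, 157.2]
tcp_rot: [3.135, -0.001, 1.54]
ft_force: [-0.0, 0.8, -0.7]
opening: 0.997
grip_force: 0.0
[630.12227565  91.42636863 157.15968271] [ 3.13527029e+00 -5.56680865e-04  1.53986044e+00]
wrist
blob px [255. 130.] xy 630.2 144.7 r 21.4 z 61.5 1758
blob px [256. 186.] xy 629.2 91.5 r 21.3 z 61.5 1588
scene
blob px [226. 175.] xy 628.0 205.4 r 16.4 z 58.1 34
blob px [240. 180.] xy 626.3 143.9 r 23.3 z 58.0 78
blob px [252. 184.] xy 626.2 88.3 r 22.4 z 58.9 84
blob px [357. 205.] xy 702.5 -271.0 r 29.8 z 58.0 97
blob px [345. 248.] xy 462.4 -323.2 r 23.0 z 51.5 125
blob px [317. 255.] xy 387.2 -272.5 r 22.0 z 51.8 136
side
blob px [214. 154.] xy 700.5 -262.4 r 26.7 z 57.8 42
blob px [275. 152.] xy 460.9 -322.2 r 23.3 z 54.6 52
blob px [292. 159.] xy 388.9 -269.9 r 23.3 z 54.6 55
blob px [206. 226.] xy 629.1 206.5 r 15.5 z 58.5 51
```

In the tool's units: -34 mm is -6.8, -180 mm is -36.

```bash
python3 steer.py '{"moves":[[-7.2,-3.4,0,0,1],[-14.4,-6.8,0,0,1],[-21.6,-10.2,0,0,1],[-28.8,-13.6,0,0,1],[-36,-17,0,0,1]]}'; python3 steer.py '{"moves":[[-7.2,-3.4,0,0,1],[-14.4,-6.8,0,0,1],[-21.6,-10.2,0,0,1],[-25.2,-12.6,0,0,1],[-25.2,-12.6,0,0,1]]}'; python3 steer.py '{"moves":[[0,0,0,0,1],[0,0,0,0,1]]}'
python3 - <<'E'
from h import *
print(env.state()['eef_pos'],env.state()['tcp_rot'])
for n in ('wrist','scene','side'):
    p,d,P=cloud(n);print(n);blobs(P,48,60)
    if n=='wrist':
        Q=P.reshape(-1,3); m=(Q[:,0]>360)&(Q[:,0]<530)&(Q[:,1]<100)&(Q[:,1]>-230)&(Q[:,2]>68)&(Q[:,2]<85);q=Q[m]; print('cover',q.min(0),q.max(0)) if len(q) else 0; save(p,'w5.png')
E
```

```text
t: 22.35
eef_pos: [536.3, -87.1, 151.5]
tcp_rot: [-3.139, -0.001, 1.54]
ft_force: [0.5, 0.0, 0.5]
opening: 1.0
grip_force: 0.0
t: 22.77
eef_pos: [468.7, -212.6, 151.7]
tcp_rot: [-3.139, -0.001, 1.536]
ft_force: [0.0, -0.4, -0.4]
opening: 1.002
grip_force: 0.0
t: 22.93
eef_pos: [471.1, -209.4, 152.4]
tcp_rot: [-3.14, -0.001, 1.54]
ft_force: [0.5, -0.3, 0.5]
opening: 0.998
grip_force: 0.0
[ 471.14450926 -209.3878078   152.39768769] [-3.14008598e+00 -1.13686498e-03  1.53955155e+00]
wrist
blob px [261. 185.] xy 474.3 -209.3 r 21.5 z 53.5 1513
blob px [485. 230.] xy 705.4 -266.5 r 27.2 z 53.9 467
blob px [185. 247.] xy 389.7 -271.5 r 21.4 z 53.5 900
blob px [410. 267.] xy 623.0 -306.3 r 20.3 z 50.9 468
blob px [255. 278.] xy 464.8 -315.3 r 19.6 z 53.4 355
blob px [344. 330.] xy 561.3 -375.9 r 21.8 z 52.2 57
cover [ 390.13030053 -190.94629688   71.47383284] [488.29739788 -53.74431309  77.36368567]
scene
blob px [240. 180.] xy 630.5 142.8 r 25.8 z 57.6 57
blob px [252. 184.] xy 626.8 90.9 r 24.7 z 57.6 64
blob px [357. 206.] xy 702.1 -270.3 r 28.6 z 54.5 61
blob px [345. 248.] xy 461.9 -323.5 r 21.9 z 51.8 121
blob px [317. 255.] xy 385.5 -271.6 r 21.7 z 51.9 132
side
blob px [275. 152.] xy 465.5 -323.7 r 24.7 z 54.3 52
blob px [292. 159.] xy 385.0 -271.5 r 23.5 z 54.3 58
blob px [206. 227.] xy 627.6 207.1 r 14.1 z 53.9 33
```

View pics/w5.png

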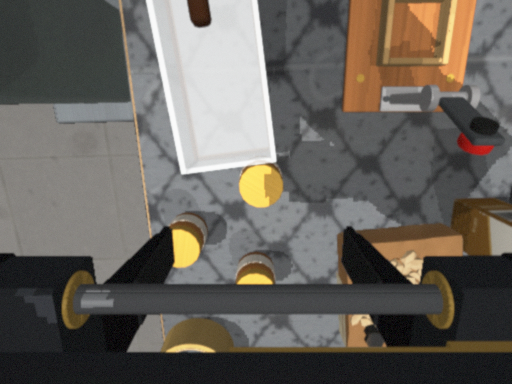

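Jar 3 is at px (261,185), next to the cover's end with room for the fingers. I'll grasp it.

In the tool's units: 90 mm is 18, 2 mm is 0.4.

```bash
python3 steer.py '{"moves":[[0,0.4,6,0,1],[0,0.4,12,0,1],[0,0.4,18,0,1],[0,0.4,24,0,1],[0,0.4,27,0,1]]}';python3 steer.py '{"moves":[[0,0,2,0,1],[0,0,4,0,1],[0,0,4.9,0,1],[0,0,4.9,0,0],[0,0,4.9,0,0]]}';python3 steer.py '{"moves":[[0,0,0,0,0],[0,0,0,0,0],[0,0,0,0,0],[0,0,0,0,0],[0,0,0,0,0]]}';python3 steer.py '{"moves":[[0,0,0,0,0],[0,0,0,0,0],[0,0,0,0,0],[0,0,0,0,0],[0,0,0,0,0]]}';python3 steer.py '{"moves":[[0,0,-4,0,0],[0,0,-12,0,0],[0,0,-20,0,0],[0,0,-28,0,0],[0,0,-32,0,0]]}'
```

```text
t: 23.5
eef_pos: [472.6, -208.4, 15.4]
tcp_rot: [-3.139, -0.002, 1.541]
ft_force: [-0.4, -1.0, -0.2]
opening: 0.999
grip_force: 0.0
t: 23.92
eef_pos: [473.6, -210.1, -5.6]
tcp_rot: [3.141, 0.0, 1.54]
ft_force: [0.4, -0.3, 0.0]
opening: 0.912
grip_force: 0.0
t: 24.33
eef_pos: [473.4, -210.1, -5.8]
tcp_rot: [3.141, 0.0, 1.54]
ft_force: [0.4, 0.1, -0.5]
opening: 0.565
grip_force: 0.0
t: 24.75
eef_pos: [473.4, -210.1, -6.0]
tcp_rot: [3.141, 0.0, 1.54]
ft_force: [-0.5, -0.3, 1.7]
opening: 0.456
grip_force: 30.0
t: 25.17
eef_pos: [474.0, -210.4, 158.0]
tcp_rot: [3.138, 0.002, 1.54]
ft_force: [0.1, 0.2, -1.3]
opening: 0.461
grip_force: 30.0
```

In the tool's units: 60 mm is 12, 180 mm is 36.

```bash
python3 steer.py '{"moves":[[7.2,4,0,0,0],[14.4,8,0,0,0],[21.6,12,0,0,0],[28.8,16.4,0,0,0],[36,20.8,0,0,0]]}'; python3 steer.py '{"moves":[[7.2,4,0,0,0],[14.4,8.4,0,0,0],[14.4,8.4,6,0,0],[14.4,8.4,12,0,0],[14.4,8.4,16,0,0]]}'; python3 steer.py '{"moves":[[0,0,0,0,0],[0,0,0,0,0]]}'; python3 -c "
from h import *
held()"
```

```text
t: 25.58
eef_pos: [582.7, -32.3, 153.8]
tcp_rot: [-3.141, -0.0, 1.54]
ft_force: [1.4, -1.1, -1.4]
opening: 0.454
grip_force: 30.0
t: 26.0
eef_pos: [625.4, 37.5, 71.1]
tcp_rot: [-3.139, -0.0, 1.541]
ft_force: [0.5, 0.1, -1.5]
opening: 0.459
grip_force: 30.0
t: 26.17
eef_pos: [625.9, 36.5, 73.3]
tcp_rot: [-3.139, -0.0, 1.54]
ft_force: [1.1, 0.1, -0.9]
opening: 0.459
grip_force: 30.0
tcp [625.94005884  36.5061904   73.28107198] 1.5397802567812624
scene 75 jar xy [624.7  37.4] rel tcp [-1.2  0.9]
side 64 jar xy [624.2  35.2] rel tcp [-1.7 -1.3]
wrist 471 jar xy [627.3  37.3] rel tcp [1.4 0.8]
```

In the tool's units: 0.5 mm is 0.1, 65 mm is 13.

```bash
python3 steer.py '{"moves":[[0.12,0.1,4,0,0],[0.12,0.1,8,0,0],[0.12,0.1,10,0,0],[0.12,0.1,12,0,0],[0.12,0.1,13,0,0]]}'; python3 steer.py '{"moves":[[0,0,0.4,0,0],[0,0,0.8,0,0],[0,0,1,0,0],[0,0,1,0,0],[0,0,1,0,0]]}';python3 steer.py '{"moves":[[0,0,0,0,1],[0,0,0,0,1],[0,0,0,0,1],[0,0,0,0,1],[0,0,0,0,1]]}'; python3 steer.py '{"moves":[[0,0,0,0,1],[0,0,0,0,1],[0,0,-4,0,1],[0,0,-12,0,1],[0,0,-20,0,1]]}';python3 steer.py '{"moves":[[0,0,-8,0,1],[0,0,-10,0,1],[0,0,-10,0,1]]}'
python3 - <<'E'
from h import *
print(env.state()['eef_pos'],env.state()['tcp_rot'])
for n in ('wrist','side'):
    p,d,P=cloud(n);print(n);blobs(P,48,68)
E
```

```text
t: 26.73
eef_pos: [627.1, 36.9, 8.7]
tcp_rot: [3.141, -0.0, 1.54]
ft_force: [1.5, 0.9, -0.1]
opening: 0.46
grip_force: 30.0
t: 27.15
eef_pos: [627.2, 37.1, 4.4]
tcp_rot: [3.141, -0.0, 1.54]
ft_force: [0.7, 0.3, -1.1]
opening: 0.454
grip_force: 30.0
t: 27.57
eef_pos: [627.0, 37.1, 4.0]
tcp_rot: [3.141, -0.0, 1.54]
ft_force: [-0.3, 0.5, -0.7]
opening: 0.752
grip_force: 0.0
t: 27.98
eef_pos: [626.1, 37.1, 104.0]
tcp_rot: [-3.138, -0.0, 1.54]
ft_force: [0.3, -0.4, -0.6]
opening: 0.995
grip_force: 0.0
t: 28.23
eef_pos: [628.4, 37.0, 157.6]
tcp_rot: [3.135, 0.0, 1.54]
ft_force: [-0.4, 0.4, -0.3]
opening: 0.999
grip_force: 0.0
[628.38192363  37.02564264 157.60350539] [3.13530754e+00 3.81673346e-06 1.53987319e+00]
wrist
blob px [255.  65.] xy 630.2 144.5 r 21.4 z 61.4 2046
blob px [256. 129.] xy 629.1 91.1 r 21.5 z 61.5 1761
blob px [256. 185.] xy 627.3 38.0 r 21.5 z 61.5 1587
blob px [255. 332.] xy 621.7 -130.0 r 14.9 z 57.9 331
side
blob px [215. 154.] xy 701.6 -261.6 r 25.7 z 58.1 44
blob px [275. 152.] xy 462.8 -320.9 r 22.0 z 54.6 54
blob px [292. 159.] xy 383.5 -269.8 r 24.8 z 54.5 62
blob px [206. 225.] xy 628.8 207.2 r 15.5 z 58.6 54
```

```bash
python3 steer.py '{"moves":[[-6.6,-4.8,0,0,1],[-13.2,-9.6,0,0,1],[-19.8,-14.4,0,0,1],[-26.4,-19.2,0,0,1],[-33,-24,0,0,1]]}'; python3 steer.py '{"moves":[[-6.6,-4.8,0,0,1],[-13.2,-9.6,0,0,1],[-19.8,-14.4,0,0,1],[-26.4,-19.2,0,0,1],[-30.2,-21.8,0,0,1]]}'; python3 steer.py '{"moves":[[0,0,0,0,1],[0,0,0,0,1],[0,0,0,0,1]]}'
python3 - <<'E'
from h import *
print(env.state()['eef_pos'],env.state()['tcp_rot'])
for n in ('wrist','scene'):
    p,d,P=cloud(n);print(n);blobs(P,48,60)
E
```

```text
t: 28.75
eef_pos: [499.7, -124.9, 152.0]
tcp_rot: [-3.138, -0.001, 1.54]
ft_force: [1.2, -1.3, -0.1]
opening: 1.001
grip_force: 0.0
t: 29.17
eef_pos: [385.3, -273.3, 152.2]
tcp_rot: [-3.139, -0.002, 1.538]
ft_force: [0.0, 0.5, -0.2]
opening: 1.002
grip_force: 0.0
t: 29.42
eef_pos: [388.0, -271.1, 152.8]
tcp_rot: [-3.14, -0.002, 1.539]
ft_force: [-0.9, -0.4, 0.6]
opening: 1.001
grip_force: 0.0
[ 388.0289628  -271.10132419  152.80076717] [-3.14004528e+00 -1.61621221e-03  1.53939148e+00]
wrist
blob px [259. 186.] xy 389.3 -271.5 r 21.3 z 53.6 1507
blob px [332. 232.] xy 464.5 -322.8 r 21.4 z 53.5 1096
blob px [428. 242.] xy 558.6 -334.9 r 16.1 z 51.2 99
scene
blob px [240. 180.] xy 625.1 143.3 r 23.7 z 58.0 66
blob px [252. 184.] xy 624.3 89.3 r 22.3 z 58.3 60
blob px [265. 189.] xy 625.4 36.8 r 23.1 z 57.8 63
blob px [357. 206.] xy 703.3 -270.4 r 29.2 z 53.2 59
blob px [345. 248.] xy 462.0 -321.6 r 23.2 z 51.9 125
blob px [317. 255.] xy 388.4 -274.7 r 24.5 z 51.8 135
```

```bash
python3 steer.py '{"moves":[[0,0.1,6,0,1],[0,0.1,12,0,1],[0,0.1,18,0,1],[0,0.1,24,0,1],[0,0.1,27,0,1]]}';python3 steer.py '{"moves":[[0,0,2,0,1],[0,0,4,0,1],[0,0,4.8,0,1],[0,0,4.8,0,0],[0,0,4.8,0,0]]}';python3 steer.py '{"moves":[[0,0,0,0,0],[0,0,0,0,0],[0,0,0,0,0],[0,0,0,0,0],[0,0,0,0,0]]}';python3 steer.py '{"moves":[[0,0,0,0,0],[0,0,0,0,0],[0,0,0,0,0],[0,0,0,0,0],[0,0,0,0,0]]}';python3 steer.py '{"moves":[[0,0,-4,0,0],[0,0,-12,0,0],[0,0,-20,0,0],[0,0,-28,0,0],[0,0,-32,0,0]]}'
```

```text
t: 29.93
eef_pos: [388.4, -269.9, 16.0]
tcp_rot: [-3.139, -0.002, 1.542]
ft_force: [0.4, -0.5, 0.5]
opening: 1.003
grip_force: 0.0
t: 30.35
eef_pos: [389.1, -271.3, -5.0]
tcp_rot: [-3.142, -0.0, 1.541]
ft_force: [-0.0, 0.2, 0.9]
opening: 0.913
grip_force: 0.0
t: 30.77
eef_pos: [388.8, -271.8, -4.9]
tcp_rot: [3.141, 0.0, 1.54]
ft_force: [-0.6, -0.5, 0.3]
opening: 0.566
grip_force: 0.0
t: 31.18
eef_pos: [388.8, -271.7, -5.0]
tcp_rot: [3.141, 0.0, 1.54]
ft_force: [-0.1, -0.3, 2.4]
opening: 0.46
grip_force: 30.0
t: 31.6
eef_pos: [389.4, -272.2, 158.9]
tcp_rot: [3.138, 0.003, 1.54]
ft_force: [0.6, 0.2, -0.4]
opening: 0.46
grip_force: 30.0
```

In the tool's units: 150 mm is 30, 132 mm is 26.4.

```bash
python3 steer.py '{"moves":[[6,5.4,0,0,0],[12,10.6,0,0,0],[18,16,0,0,0],[24,21.2,0,0,0],[30,26.4,0,0,0]]}'; python3 steer.py '{"moves":[[6,5.2,0,0,0],[12,10.4,0,0,0],[18,15.6,0,0,0],[22.32,19.4,0,0,0],[22.32,19.4,4,0,0]]}'; python3 steer.py '{"moves":[[0,0,6,0,0],[0,0,12,0,0],[0,0,12,0,0],[0,0,12,0,0]]}'; python3 -c "
from h import *
held()"
```

```text
t: 32.02
eef_pos: [526.2, -124.2, 154.8]
tcp_rot: [-3.141, -0.0, 1.54]
ft_force: [0.8, -1.2, -1.5]
opening: 0.454
grip_force: 30.0
t: 32.43
eef_pos: [630.1, -13.6, 137.0]
tcp_rot: [3.135, -0.0, 1.543]
ft_force: [-0.4, -0.5, -1.1]
opening: 0.457
grip_force: 30.0
t: 32.77
eef_pos: [625.0, -17.2, 74.0]
tcp_rot: [-3.138, -0.0, 1.54]
ft_force: [0.1, 0.2, -0.4]
opening: 0.454
grip_force: 30.0
tcp [624.98248538 -17.23274517  73.96939478] 1.5397916656752622
scene 80 jar xy [624.3 -17.4] rel tcp [-0.7 -0.2]
side 63 jar xy [623.9 -19.2] rel tcp [-1.1 -1.9]
wrist 503 jar xy [626.7 -17.3] rel tcp [ 1.7 -0.1]
```

In the tool's units: 0.6 mm is 0.12, 65 mm is 13.

```bash
python3 steer.py '{"moves":[[0.12,0,4,0,0],[0.12,0,8,0,0],[0.12,0,10,0,0],[0.12,0,12,0,0],[0.12,0,13,0,0]]}'; python3 steer.py '{"moves":[[0,0,0.4,0,0],[0,0,0.8,0,0],[0,0,1,0,0],[0,0,1,0,0],[0,0,1,0,0]]}';python3 steer.py '{"moves":[[0,0,0,0,1],[0,0,0,0,1],[0,0,0,0,1],[0,0,0,0,1],[0,0,0,0,1]]}'; python3 steer.py '{"moves":[[0,0,0,0,1],[0,0,0,0,1],[0,0,-4,0,1],[0,0,-12,0,1],[0,0,-20,0,1]]}';python3 steer.py '{"moves":[[0,0,-8,0,1],[0,0,-10,0,1],[0,0,-10,0,1]]}'
python3 - <<'E'
from h import *
print(env.state()['eef_pos'],env.state()['tcp_rot'])
for n in ('wrist','side','scene'):
    p,d,P=cloud(n);print(n);blobs(P,48,68)
    if n!='wrist':
        Q=P.reshape(-1,3);m=(Q[:,0]>555)&(Q[:,0]<700)&(Q[:,1]<-260)&(Q[:,1]>-420);q=Q[m]
        print('basket zmax for x<', [(x,round(float(q[q[:,0]<x,2].max()))) for x in (570,580,600,630)])
E
```

```text
t: 33.33
eef_pos: [626.0, -16.8, 9.8]
tcp_rot: [3.141, -0.0, 1.54]
ft_force: [-0.2, -0.7, -2.3]
opening: 0.461
grip_force: 30.0
t: 33.75
eef_pos: [626.0, -16.8, 5.4]
tcp_rot: [3.141, -0.0, 1.54]
ft_force: [-0.1, -0.1, -1.7]
opening: 0.457
grip_force: 30.0
t: 34.17
eef_pos: [625.8, -16.7, 5.0]
tcp_rot: [3.141, -0.0, 1.54]
ft_force: [-0.1, -0.4, -0.1]
opening: 0.751
grip_force: 0.0
t: 34.58
eef_pos: [624.9, -16.6, 105.0]
tcp_rot: [-3.138, -0.0, 1.54]
ft_force: [-0.3, 0.3, 0.5]
opening: 0.999
grip_force: 0.0
t: 34.83
eef_pos: [627.2, -16.8, 158.6]
tcp_rot: [3.135, 0.0, 1.54]
ft_force: [-0.0, -0.3, -0.5]
opening: 1.0
grip_force: 0.0
[627.1797052  -16.83186464 158.57028471] [3.13539328e+00 4.85927965e-04 1.53991275e+00]
wrist
blob px [254.  11.] xy 630.0 139.7 r 20.6 z 61.2 1049
blob px [255.  65.] xy 629.0 91.1 r 21.4 z 61.4 2044
blob px [255. 128.] xy 627.4 37.8 r 21.4 z 61.4 1751
blob px [256. 185.] xy 626.1 -16.5 r 21.5 z 61.5 1569
side
blob px [215. 154.] xy 701.4 -262.7 r 26.0 z 58.1 41
blob px [275. 152.] xy 460.7 -321.8 r 23.8 z 54.9 51
blob px [230. 170.] xy 617.7 -130.6 r 14.0 z 58.5 34
blob px [206. 226.] xy 628.6 208.2 r 15.3 z 57.3 53
blob px [183. 261.] xy 654.9 357.5 r 29.3 z 48.5 31
basket zmax for x< [(570, 106), (580, 106), (600, 106), (630, 106)]
scene
blob px [226. 175.] xy 629.0 203.4 r 15.4 z 58.1 36
blob px [240. 180.] xy 627.4 143.4 r 23.9 z 58.5 79
blob px [278. 193.] xy 623.3 -19.6 r 22.9 z 58.5 93
blob px [308. 203.] xy 617.0 -133.7 r 15.0 z 58.5 33
blob px [357. 205.] xy 702.8 -270.2 r 28.8 z 57.9 99
blob px [345. 248.] xy 462.0 -322.6 r 22.2 z 51.5 125
basket zmax for x< [(570, 100), (580, 102), (600, 102), (630, 102)]
```

In the tool's units: -90 mm is -18, -180 mm is -36.

```bash
python3 steer.py '{"moves":[[-7.2,-3.6,0,0,1],[-14.4,-7.2,0,0,1],[-21.6,-10.8,0,0,1],[-28.8,-14.4,0,0,1],[-36,-18,0,0,1]]}'; python3 steer.py '{"moves":[[-7.2,-3.4,0,0,1],[-14.4,-6.8,0,0,1],[-21.6,-10.2,0,0,1],[-26.2,-12.6,0,0,1],[-26.2,-12.6,0,0,1]]}'; python3 steer.py '{"moves":[[0,0,0,0,1],[0,0,0,0,1],[0,0,0,0,1]]}'
python3 - <<'E'
from h import *
print(env.state()['eef_pos'],env.state()['tcp_rot'])
for n in ('wrist','scene'):
    p,d,P=cloud(n);print(n);blobs(P,48,60)
E
```

```text
t: 35.4
eef_pos: [528.4, -194.9, 153.0]
tcp_rot: [-3.139, -0.001, 1.54]
ft_force: [0.3, -0.9, 0.7]
opening: 1.001
grip_force: 0.0
t: 35.82
eef_pos: [460.6, -326.2, 152.9]
tcp_rot: [-3.139, -0.001, 1.536]
ft_force: [0.1, 0.0, -0.1]
opening: 1.0
grip_force: 0.0
t: 36.07
eef_pos: [463.5, -321.7, 154.1]
tcp_rot: [-3.141, -0.001, 1.541]
ft_force: [0.9, -0.1, -0.2]
opening: 1.0
grip_force: 0.0
[ 463.48269793 -321.72242892  154.1319576 ] [-3.14061875e+00 -1.10123904e-03  1.54092031e+00]
wrist
blob px [506. 126.] xy 693.2 -269.6 r 25.9 z 52.9 463
blob px [259. 186.] xy 465.0 -323.0 r 21.5 z 53.6 1496
blob px [355. 206.] xy 559.4 -345.7 r 26.1 z 51.3 103
scene
blob px [239. 180.] xy 627.4 142.8 r 23.7 z 57.4 61
blob px [252. 184.] xy 627.1 88.8 r 23.5 z 57.5 67
blob px [265. 189.] xy 625.1 34.7 r 23.7 z 57.6 66
blob px [278. 193.] xy 623.7 -17.8 r 23.9 z 57.1 74
blob px [357. 206.] xy 702.5 -273.6 r 26.6 z 54.1 48
blob px [345. 248.] xy 461.6 -324.0 r 23.1 z 51.7 127
```

In the tool's units: 60 mm is 12, 135 mm is 27.

```bash
python3 steer.py '{"moves":[[-0.1,0.1,6,0,1],[-0.1,0.1,12,0,1],[-0.1,0.1,18,0,1],[-0.1,0.1,24,0,1],[-0.1,0.1,27,0,1]]}';python3 steer.py '{"moves":[[0,0,2,0,1],[0,0,4,0,1],[0,0,4.8,0,1],[0,0,4.8,0,0],[0,0,4.8,0,0]]}';python3 steer.py '{"moves":[[0,0,0,0,0],[0,0,0,0,0],[0,0,0,0,0],[0,0,0,0,0],[0,0,0,0,0]]}';python3 steer.py '{"moves":[[0,0,0,0,0],[0,0,0,0,0],[0,0,0,0,0],[0,0,0,0,0],[0,0,0,0,0]]}';python3 steer.py '{"moves":[[0,0,-4,0,0],[0,0,-12,0,0],[0,0,-20,0,0],[0,0,-28,0,0],[0,0,-36,0,0]]}'
```

```text
t: 36.58
eef_pos: [463.2, -321.6, 16.9]
tcp_rot: [-3.139, -0.002, 1.541]
ft_force: [-0.7, -0.8, -0.1]
opening: 1.001
grip_force: 0.0
t: 37.0
eef_pos: [464.1, -323.5, -3.5]
tcp_rot: [3.141, 0.001, 1.54]
ft_force: [0.1, -0.4, 0.5]
opening: 0.912
grip_force: 0.0
t: 37.42
eef_pos: [463.8, -323.5, -3.8]
tcp_rot: [3.141, 0.0, 1.54]
ft_force: [-0.0, -1.0, 0.2]
opening: 0.562
grip_force: 0.0
t: 37.83
eef_pos: [463.8, -323.4, -4.0]
tcp_rot: [3.141, 0.0, 1.54]
ft_force: [-0.5, -0.4, 1.9]
opening: 0.459
grip_force: 30.0
t: 38.25
eef_pos: [463.2, -322.9, 177.5]
tcp_rot: [-3.141, -0.001, 1.54]
ft_force: [0.6, -0.4, -0.9]
opening: 0.459
grip_force: 30.0
```

In the tool's units: 175 mm is 35, 140 mm is 28.

```bash
python3 steer.py '{"moves":[[7,4.2,0,0,0],[14,8.4,0,0,0],[21,12.4,0,0,0],[28,16.6,0,0,0],[35,20.8,0,0,0]]}'; python3 steer.py '{"moves":[[7,4.2,0,0,0],[14,8.4,0,0,0],[16.4,9.6,0,0,0],[16.4,9.6,8,0,0],[16.4,9.6,16,0,0]]}'; python3 steer.py '{"moves":[[0,0,4,0,0],[0,0,4,0,0],[0,0,4,0,0]]}'; python3 -c "
from h import *
held()"
```

```text
t: 38.67
eef_pos: [573.5, -149.9, 175.8]
tcp_rot: [-3.141, -0.0, 1.539]
ft_force: [-0.0, -0.8, -1.6]
opening: 0.46
grip_force: 30.0
t: 39.08
eef_pos: [624.8, -70.1, 96.4]
tcp_rot: [3.137, 0.001, 1.542]
ft_force: [0.9, -0.9, -2.4]
opening: 0.457
grip_force: 30.0
t: 39.33
eef_pos: [623.2, -71.3, 75.4]
tcp_rot: [-3.14, -0.0, 1.54]
ft_force: [-0.3, -0.1, -1.3]
opening: 0.461
grip_force: 30.0
tcp [623.18277227 -71.32124814  75.41710774] 1.5396801335430057
scene 88 jar xy [622.4 -71.1] rel tcp [-0.8  0.2]
side 63 jar xy [620.7 -73.9] rel tcp [-2.4 -2.5]
wrist 536 jar xy [624.6 -71. ] rel tcp [1.4 0.3]
```

In the tool's units: 0.5 mm is 0.1, 0.4 mm is 0.08.

```bash
python3 steer.py '{"moves":[[0.1,0.08,4,0,0],[0.1,0.08,8,0,0],[0.1,0.08,10,0,0],[0.1,0.08,12,0,0],[0.1,0.08,13,0,0]]}'; python3 steer.py '{"moves":[[0,0,0.4,0,0],[0,0,0.8,0,0],[0,0,1,0,0],[0,0,1,0,0],[0,0,1,0,0]]}';python3 steer.py '{"moves":[[0,0,0,0,1],[0,0,0,0,1],[0,0,0,0,1],[0,0,0,0,1],[0,0,0,0,1]]}'; python3 steer.py '{"moves":[[0,0,0,0,1],[0,0,0,0,1],[0,0,-4,0,1],[0,0,-12,0,1],[0,0,-20,0,1]]}';python3 steer.py '{"moves":[[0,0,-8,0,1],[0,0,-16,0,1],[0,0,-20,0,1],[0,0,-20,0,1]]}'
python3 - <<'E'
from h import *
print(env.state()['eef_pos'],env.state()['tcp_rot'])
def box(n,P,nm,x0,x1,y0,y1,z0,z1):
    Q=P.reshape(-1,3);m=(Q[:,0]>x0)&(Q[:,0]<x1)&(Q[:,1]>y0)&(Q[:,1]<y1)&(Q[:,2]>z0)&(Q[:,2]<z1)
    q=Q[m]
    if len(q): print(n,nm,len(q),np.round(q.min(0)),np.round(q.max(0)),np.median(q[:,2]),cv2.minAreaRect(q[:,:2].astype(np.float32)))
for n in ('wrist','side','scene'):
    p,d,P=cloud(n);print(n);blobs(P,48,68)
    box(n,P,'cover',340,540,-240,160,70,85);box(n,P,'handle',360,530,-120,60,97,112)
E
```

```text
t: 39.9
eef_pos: [624.2, -70.8, 10.8]
tcp_rot: [3.141, -0.0, 1.54]
ft_force: [-0.3, -0.1, -2.0]
opening: 0.454
grip_force: 30.0
t: 40.32
eef_pos: [624.2, -70.7, 6.4]
tcp_rot: [3.141, 0.0, 1.54]
ft_force: [-0.2, 0.0, -2.2]
opening: 0.452
grip_force: 30.0
t: 40.73
eef_pos: [624.0, -70.7, 6.0]
tcp_rot: [3.141, -0.0, 1.54]
ft_force: [0.3, 0.3, -1.0]
opening: 0.75
grip_force: 0.0
t: 41.15
eef_pos: [623.1, -70.5, 105.9]
tcp_rot: [-3.138, -0.001, 1.54]
ft_force: [1.1, -1.4, -0.2]
opening: 0.995
grip_force: 0.0
t: 41.48
eef_pos: [625.7, -71.0, 211.4]
tcp_rot: [3.133, 0.001, 1.54]
ft_force: [-0.0, 1.0, -0.3]
opening: 1.0
grip_force: 0.0
[625.72635455 -71.01230891 211.36798143] [3.13344134e+00 1.39924122e-03 1.53991612e+00]
wrist
blob px [254.  16.] xy 629.1 90.5 r 21.3 z 61.2 1375
blob px [254.  69.] xy 627.4 37.6 r 21.4 z 61.4 1467
blob px [255. 124.] xy 626.4 -16.8 r 21.3 z 61.5 1278
blob px [255. 173.] xy 624.5 -70.4 r 21.3 z 61.5 1170
blob px [254. 222.] xy 621.9 -129.7 r 14.7 z 58.4 153
blob px [313. 328.] xy 692.5 -272.7 r 20.4 z 58.5 76
wrist cover 19948 [ 380. -187.   70.] [486. 104. 
[... 658 characters left out ...]
43542480469, -35.88896179199219), (11.095558166503906, 81.31025695800781), 4.312251091003418)
scene
blob px [226. 175.] xy 626.7 204.3 r 16.4 z 58.1 36
blob px [240. 180.] xy 627.4 144.1 r 23.4 z 58.1 80
blob px [278. 193.] xy 625.9 -18.2 r 24.1 z 58.4 93
blob px [292. 197.] xy 621.2 -69.7 r 23.1 z 58.8 98
blob px [357. 205.] xy 703.2 -271.2 r 29.0 z 57.3 98
scene cover 1415 [ 373. -191.   70.] [488. 118.  84.] 72.8093124592167 ((428.9529113769531, -37.040008544921875), (90.13097381591797, 302.7036437988281), 5.622799396514893)
scene handle 92 [416. -80.  97.] [440.   0. 105.] 101.47333203692 ((428.6017150878906, -39.17793273925781), (19.656648635864258, 79.24642944335938), 9.20478343963623)
```

All five jars are seated, with tops at 61 to 62 mm. Next I'll go over the cover's handle with the tool turned to match it.

In the tool's units: -194.5 mm is -38.9, 27.5 mm is 5.5, -0.133 rad is -0.532.

```bash
python3 steer.py '{"moves":[[1.2,-8,0,-0.28,1],[2.4,-16,0,-0.532,1],[3.6,-24,0,-0.532,1],[4.8,-32,0,-0.532,1],[5.5,-38.9,0,-0.532,1]]}'; python3 steer.py '{"moves":[[0,0,0,0,1],[0,0,8,0,1],[0,0,14,0,1],[0,0,14,0,1],[0,0,14,0,1]]}'
python3 - <<'E'
from h import *
print(env.state()['eef_pos'],env.state()['tcp_rot'])
for n in ('wrist',):
    p,d,P=cloud(n);save(p,'w6.png');Q=P.reshape(-1,3)
    m=(Q[:,0]>360)&(Q[:,0]<530)&(abs(Q[:,1]+37)<60)&(Q[:,2]>92)&(Q[:,2]<112);q=Q[m]
    print(len(q),q.min(0),q.max(0),np.median(q,0),cv2.minAreaRect(q[:,:2].astype(np.float32)))
E
```

```text
t: 42.05
eef_pos: [427.1, -36.4, 204.2]
tcp_rot: [-3.138, -0.001, 1.673]
ft_force: [0.5, 0.4, 0.7]
opening: 0.998
grip_force: 0.0
t: 42.47
eef_pos: [429.6, -37.0, 134.8]
tcp_rot: [-3.137, -0.002, 1.673]
ft_force: [0.4, -0.1, 0.6]
opening: 1.001
grip_force: 0.0
[429.64047512 -37.01718387 134.78540683] [-3.13715364e+00 -1.68959543e-03  1.67270808e+00]
1835 [420.51306049 -76.2881846   92.03967314] [441.04126294   2.65880267 106.4940649 ] [430.55578467 -32.93963974 104.05130365] ((430.94610595703125, -36.784996032714844), (13.88641357421875, 79.08909606933594), 5.619821548461914)
```

View pics/w6.png

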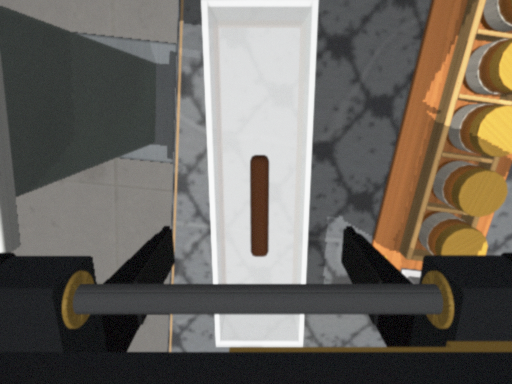

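The handle is straight in the image at px (260,205), centred between the fingers. I'll lower and close on it.

```bash
python3 steer.py '{"moves":[[0,0,6,0,1],[0,0,12,0,1],[0,0,16,0,1],[0,0,17.4,0,1],[0,0,17.4,0,1]]}';python3 steer.py '{"moves":[[0,0,0,0,0],[0,0,0,0,0],[0,0,0,0,0],[0,0,0,0,0],[0,0,0,0,0]]}';python3 steer.py '{"moves":[[0,0,0,0,0],[0,0,0,0,0],[0,0,0,0,0],[0,0,0,0,0],[0,0,0,0,0]]}';python3 steer.py '{"moves":[[0,0,0,0,0],[0,0,0,0,0],[0,0,0,0,0],[0,0,0,0,0],[0,0,0,0,0]]}';python3 steer.py '{"moves":[[0,0,-2,0,0],[0,0,-8,0,0],[0,0,-16,0,0],[0,0,-24,0,0],[0,0,-30,0,0]]}';python3 steer.py '{"moves":[[0,0,-4,0,0],[0,0,-8,0,0],[0,0,-8,0,0],[0,0,-8,0,0]]}'
```

```text
t: 42.93
eef_pos: [430.7, -37.2, 48.7]
tcp_rot: [-3.14, -0.0, 1.673]
ft_force: [-0.7, -0.3, 0.3]
opening: 0.999
grip_force: 0.0
t: 43.35
eef_pos: [430.8, -37.3, 49.6]
tcp_rot: [3.14, 0.0, 1.673]
ft_force: [0.2, -0.1, -0.0]
opening: 0.709
grip_force: 0.0
t: 43.77
eef_pos: [430.4, -37.2, 48.9]
tcp_rot: [-3.142, -0.0, 1.673]
ft_force: [-0.1, -0.5, -0.6]
opening: 0.356
grip_force: 0.0
t: 44.18
eef_pos: [430.5, -37.2, 48.9]
tcp_rot: [3.142, -0.0, 1.673]
ft_force: [-0.0, 0.1, -2.8]
opening: 0.148
grip_force: 30.0
t: 44.6
eef_pos: [430.2, -37.1, 201.5]
tcp_rot: [3.141, 0.0, 1.673]
ft_force: [0.7, -0.9, -4.6]
opening: 0.146
grip_force: 30.0
t: 44.93
eef_pos: [430.2, -37.2, 238.6]
tcp_rot: [3.141, 0.0, 1.673]
ft_force: [-1.2, -0.7, -4.5]
opening: 0.146
grip_force: 30.0
```

```bash
python3 steer.py '{"moves":[[1.6,6,0,0,0],[3.2,12,0,0.16,0],[4.8,18,0,0.32,0],[6.4,24,0,0.528,0],[8,30,0,0.528,0]]}'
python3 - <<'E'
from h import *
s=env.state();print(s['eef_pos'],s['tcp_rot'])
E

```

```text
t: 45.35
eef_pos: [576.1, 18.6, 236.1]
tcp_rot: [-3.138, -0.0, 1.538]
ft_force: [0.4, 0.3, -3.9]
opening: 0.149
grip_force: 30.0
[576.10416293  18.57855051 236.1440657 ] [-3.13782601e+00 -2.55584852e-04  1.53753670e+00]
```

The manual's scale: shifts go in units of 5 mm and turns go in units of 0.25 rad. Converting my numbers, 50.8 mm is 10.16, 50 mm is 10.

```bash
python3 steer.py '{"moves":[[2,5,0,0,0],[4.2,10.16,0,0,0],[4.2,10.16,0,0,0],[4.2,10.16,6,0,0],[4.2,10.16,10,0,0]]}';python3 steer.py '{"moves":[[0,0,0,0,0],[0,0,0,0,0],[0,0,0,0,0]]}'
python3 - <<'E'
from h import *
t=env.state()['eef_pos'];print(t,env.state()['tcp_rot'])
for n in ('wrist','side','scene'):
    p,d,P=cloud(n);Q=P.reshape(-1,3);zr=t[2]-49
    for nm,z0,z1 in (('covertop',zr+68,zr+82),('cover any',zr+3,zr+82),('boardtop',5,12)):
        m=(Q[:,0]>540)&(Q[:,0]<710)&(Q[:,1]>-160)&(Q[:,1]<235)&(Q[:,2]>z0)&(Q[:,2]<z1);q=Q[m]
        if len(q): print(n,nm,len(q),np.round(q.min(0)),np.round(q.max(0)),cv2.minAreaRect(q[:,:2].astype(np.float32)))
    if n=='scene': a=cv2.resize(p[90:260,170:370],(400,340))
    if n=='side': b=cv2.resize(p[130:270,160:300],(340,340))
save(np.hstack([a,b]),'c7.png')
E
```

```text
t: 45.77
eef_pos: [626.0, 37.6, 184.8]
tcp_rot: [-3.138, -0.0, 1.541]
ft_force: [0.6, -0.4, -5.5]
opening: 0.149
grip_force: 30.0
t: 46.02
eef_pos: [627.2, 37.2, 189.1]
tcp_rot: [-3.142, -0.0, 1.541]
ft_force: [1.0, -0.5, -3.4]
opening: 0.143
grip_force: 30.0
[627.1622893   37.20698019 189.05937374] [-3.14150212e+00 -5.79220198e-05  1.54069186e+00]
wrist covertop 38235 [584. -39. 212.] [674. 165. 217.] ((628.1859741210938, 62.31422424316406), (202.6206817626953, 85.50028228759766), 88.25089263916016)
wrist cover any 38235 [584. -39. 212.] [674. 165. 217.] ((628.1859741210938, 62.31422424316406), (202.6206817626953, 85.50028228759766), 88.25089263916016)
side covertop 1120 [ 578. -118.  208.] [673. 190. 221.] ((625.2376708984375, 35.93293762207031), (308.5646667480469, 86.2550048828125), 88.2729263305664)
side cover any 2037 [ 578. -118.  143.] [673. 228. 221.] ((625.345703125, 54.75218963623047), (346.2488708496094, 86.7481460571289), 88.06908416748047)
side boardtop 778 [ 551. -148.    5.] [694. 232.  12.] ((619.4252319335938, 39.96739196777344), (379.1563720703125, 129.57164001464844), 83.96820068359375)
scene covertop 959 [ 577. -115.  208.] [675. 188. 221.] ((624.790771484375, 36.700416564941406), (300.8082275390625, 91.63616943359375), 88.31669616699219)
scene cover any 2610 [ 575. -159.  143.] [675. 224. 221.] ((624.271240234375, 32.25645446777344), (383.80718994140625, 94.13627624511719), 88.646728515625)
scene boardtop 591 [ 558. -147.    5.] [681. 218.  12.] ((619.3252563476562, 35.12065124511719), (363.801513671875, 120.36772918701172), 89.4068603515625)
```

View pics/c7.png

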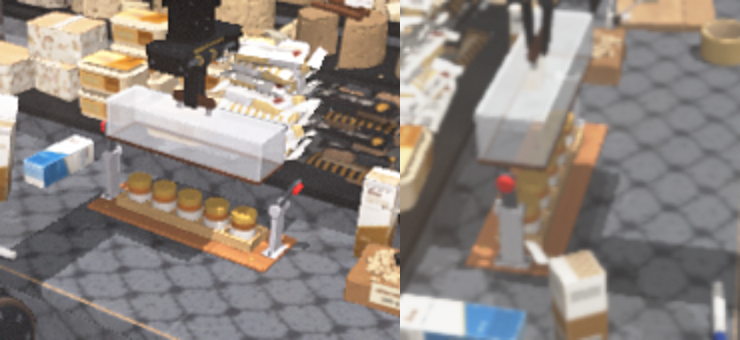

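The cover is centred and parallel over the five jars, with both clamps leaning outward clear of its ends. I'll lower it.

In the tool's units: 100 mm is 20, 90 mm is 18.

```bash
python3 steer.py '{"moves":[[0,0,5,0,0],[0,0,10,0,0],[0,0,14,0,0],[0,0,18,0,0],[0,0,20,0,0]]}';python3 steer.py '{"moves":[[0,0,1.6,0,0],[0,0,3.2,0,0],[0,0,4.4,0,0],[0,0,5.2,0,0],[0,0,5.8,0,0]]}'; python3 steer.py '{"moves":[[0,0,0.2,0,0],[0,0,0.4,0,0],[0,0,0.6,0,0],[0,0,0.6,0,0]]}'
```

```text
t: 46.58
eef_pos: [626.5, 37.3, 87.5]
tcp_rot: [-3.14, -0.0, 1.541]
ft_force: [-0.8, 1.1, -4.6]
opening: 0.145
grip_force: 30.0
t: 47.0
eef_pos: [627.3, 37.3, 60.0]
tcp_rot: [3.141, -0.0, 1.541]
ft_force: [0.5, 1.0, -4.9]
opening: 0.148
grip_force: 30.0
t: 47.33
eef_pos: [627.2, 37.3, 57.2]
tcp_rot: [3.141, -0.0, 1.541]
ft_force: [-0.9, 1.1, -3.3]
opening: 0.144
grip_force: 30.0
```

In the tool's units: 1 mm is 0.2.

```bash
python3 steer.py '{"moves":[[0,0,0.2,0,0],[0,0,0.2,0,0.5],[0,0,0.2,0,0.5],[0,0,0.2,0,0.5],[0,0,0.2,0,0.5]]}';python3 steer.py '{"moves":[[0,0,0,0,0.5],[0,0,-4,0,0.5],[0,0,-12,0,0.5],[0,0,-20,0,0.3],[0,0,-28,0,0]]}'; python3 steer.py '{"moves":[[0,0,0,0,0],[0,0,0,0,0]]}'
cat >> h.py <<'E'
def chk():
    t=env.state()['eef_pos'];print(t,env.state()['tcp_rot'])
    for n in ('wrist','side','scene'):
        p,d,P=cloud(n);Q=P.reshape(-1,3)
        for nm,x0,x1,y0,y1,z0,z1 in (('covertop',560,700,-125,195,76,92),('clampL',600,665,150,260,97,165),('clampR',590,650,-190,-80,97,165)):
            m=(Q[:,0]>x0)&(Q[:,0]<x1)&(Q[:,1]>y0)&(Q[:,1]<y1)&(Q[:,2]>z0)&(Q[:,2]<z1);q=Q[m]
            if len(q): print(n,nm,len(q),np.round(q.min(0)),np.round(q.max(0)),round(float(np.median(q[:,2])),1),cv2.minAreaRect(q[:,:2].astype(np.float32)) if nm[1]=='o' else '')
        save(p,n+'_c.png')
E
python3 -c "
from h import *
chk()"
```

```text
t: 47.75
eef_pos: [627.1, 37.4, 56.1]
tcp_rot: [3.141, -0.0, 1.541]
ft_force: [-0.1, 0.3, 0.1]
opening: 0.368
grip_force: 0.0
t: 48.17
eef_pos: [626.6, 37.3, 197.5]
tcp_rot: [-3.141, -0.0, 1.541]
ft_force: [0.6, 0.5, 0.1]
opening: 0.414
grip_force: 0.0
t: 48.33
eef_pos: [627.8, 37.3, 198.2]
tcp_rot: [3.137, -0.0, 1.541]
ft_force: [-0.7, 0.5, -0.4]
opening: 0.275
grip_force: 0.0
[627.80873145  37.34820043 198.16982998] [ 3.13709090e+00 -3.43943997e-05  1.54082459e+00]
wrist covertop 20150 [ 584. -125.   79.] [674. 188.  92.] 82.5 ((627.514404296875, 31.360153198242188), (311.66082763671875, 85.22626495361328), 88.3449935913086)
wrist clampR 356 [ 604. -139.   97.] [ 640. -124.  109.] 101.3 
side covertop 1089 [ 577. -116.   76.] [672. 191.  92.] 83.9 ((624.7640380859375, 37.09330749511719), (305.4925842285156, 86.02503204345703), 88.21100616455078)
side clampL 127 [612. 200.  97.] [648. 227. 155.] 125.9 
side clampR 95 [ 600. -163.   97.] [ 635. -125.  152.] 121.6 
scene covertop 999 [ 576. -125.   76.] [673. 193.  92.] 80.5 ((624.513671875, 34.52044677734375), (318.2208251953125, 91.81219482421875), 88.62846374511719)
scene clampL 83 [611. 200.  97.] [649. 227. 151.] 125.6 
scene clampR 69 [ 602. -169.   97.] [ 630. -129.  146.] 131.3
```

The cover top reads 82.5 mm against 83 expected, so it is fully down and square. The left clamp comes next, with the fingers shut and pushing from outside.

```bash
python3 steer.py '{"moves":[[7,0,0,0,0],[14,0,0,0,0],[21,0,0,0,0],[28,0,0,0,0],[35,0,0,0,0]]}';python3 steer.py '{"moves":[[7,0,0,0,0],[10,0,0,0,0],[10,0,0,0,0],[10,0,6,0,0],[10,0,12,0,0]]}';python3 steer.py '{"moves":[[0,0,6,0,0],[0,0,9.2,0,0],[0,0,9.2,0,0],[0,0,9.2,0,0]]}'; python3 steer.py '{"moves":[[-2,0,0,0,0],[-4,0,0,0,0],[-6,0,0,0,0],[-8,0,0,0,0],[-10,0,0,0,0]]}';python3 steer.py '{"moves":[[-1.6,0,0,0,0],[-3.2,0,0,0,0],[-4.8,0,0,0,0],[-6.4,0,0,0,0],[-6.4,0,0,0,0]]}'; python3 -c "
from h import *
chk()"
```

```text
t: 48.9
eef_pos: [631.6, 213.7, 194.0]
tcp_rot: [-3.139, 0.001, 1.54]
ft_force: [0.1, -0.0, -0.2]
opening: 0.002
grip_force: 0.0
t: 49.32
eef_pos: [634.2, 261.7, 135.5]
tcp_rot: [3.14, -0.0, 1.541]
ft_force: [0.4, -0.2, -0.4]
opening: 0.005
grip_force: 0.0
t: 49.65
eef_pos: [633.5, 261.0, 88.9]
tcp_rot: [-3.139, 0.001, 1.54]
ft_force: [-0.2, 0.4, 1.1]
opening: 0.003
grip_force: 0.0
t: 50.07
eef_pos: [632.7, 211.2, 91.0]
tcp_rot: [3.14, -0.001, 1.54]
ft_force: [1.6, 2.4, -1.1]
opening: 0.004
grip_force: 1.5
t: 50.48
eef_pos: [631.3, 178.5, 90.0]
tcp_rot: [-3.141, 0.001, 1.54]
ft_force: [0.1, 0.4, -0.8]
opening: 0.007
grip_force: 0.0
[631.33149258 178.5078547   90.00481516] [-3.14143488e+00  6.27423836e-04  1.53994131e+00]
wrist covertop 4556 [589.  74.  76.] [675. 189.  85.] 82.5 ((630.4053344726562, 130.9684600830078), (113.60884094238281, 85.22563171386719), 88.08882904052734)
wrist clampL 2737 [613. 173.  97.] [650. 216. 165.] 104.5 
side covertop 637 [ 578. -111.   76.] [672. 191.  91.] 83.9 ((624.7691040039062, 38.82166290283203), (302.2807312011719, 85.53162384033203), 88.16053771972656)
side clampL 186 [611. 154.  97.] [648. 216. 165.] 112.8 
side clampR 100 [ 600. -162.   97.] [ 635. -123.  149.] 119.8 
scene covertop 990 [ 574. -124.   76.] [672. 189.  92.] 80.5 ((625.1261596679688, 32.10209655761719), (312.735595703125, 93.63597869873047), 88.06580352783203)
scene clampL 131 [611. 151.  97.] [647. 212. 165.] 131.6 
scene clampR 70 [ 600. -169.   98.] [ 634. -127.  146.] 130.3
```

In the tool's units: -22 mm is -4.4, -15 mm is -3.

```bash
python3 steer.py '{"moves":[[0,0,-3,0,0],[0,0,-6,0,0],[-2.2,0,-6,0,0],[-4.4,0,-6,0,0],[-4.4,0,-6,0,0]]}';python3 steer.py '{"moves":[[0,0,2,0,0],[0,0,4,0,0],[0,0,6,0,0],[0,0,8,0,0],[0,0,9.6,0,0]]}';python3 steer.py '{"moves":[[0,0,0.4,0,0],[0,0,0.8,0,0],[0,0,0.8,0,0],[0,0,0.8,0,0]]}'
```

```text
t: 51.05
eef_pos: [630.2, 156.2, 119.2]
tcp_rot: [-3.141, 0.001, 1.54]
ft_force: [-0.5, 0.2, 0.4]
opening: 0.002
grip_force: 0.0
t: 51.47
eef_pos: [630.2, 158.3, 70.0]
tcp_rot: [-3.14, 0.0, 1.541]
ft_force: [-0.4, -1.2, 1.9]
opening: 0.005
grip_force: 0.7
t: 51.8
eef_pos: [630.2, 158.4, 68.0]
tcp_rot: [-3.141, 0.0, 1.541]
ft_force: [-2.8, -1.5, 4.5]
opening: 0.004
grip_force: 2.4
```

In the tool's units: 3 mm is 0.6, 1.5 mm is 0.3.

```bash
python3 steer.py '{"moves":[[0,0,0.3,0,0],[0,0,0.6,0,0],[0,0,0.6,0,0]]}';python3 steer.py '{"moves":[[0,0,-8,0,0],[0,0,-16,0,0],[0,0,-24,0,0],[0,0,-24,0,0]]}'; python3 - <<'E'
from h import *
chk()
for n in ('wrist','scene','side'):
    p,d,P=cloud(n);Q=P.reshape(-1,3)
    r=p.reshape(-1,3).astype(int); m=(r[:,0]>120)&(r[:,1]<70)&(r[:,2]<70)&(Q[:,2]>85)&(abs(Q[:,0]-627)<40)&(Q[:,1]>100)&(Q[:,1]<260);q=Q[m]
    if len(q): print(n,'red',len(q),np.round(np.median(q,0),1),q[:,2].max())
E
```

```text
t: 52.05
eef_pos: [630.5, 158.4, 67.4]
tcp_rot: [3.141, -0.0, 1.541]
ft_force: [-10.8, -4.0, 25.1]
opening: 0.004
grip_force: 12.4
t: 52.38
eef_pos: [633.5, 159.1, 192.8]
tcp_rot: [3.13, -0.002, 1.541]
ft_force: [0.3, 0.3, 0.6]
opening: 0.007
grip_force: 0.0
[633.51973047 159.1196087  192.84017157] [ 3.13026831e+00 -2.44225764e-03  1.54108503e+00]
wrist covertop 6612 [587. -34.  76.] [674. 193.  92.] 82.6 ((628.964599609375, 79.64134216308594), (226.95545959472656, 85.15408325195312), 88.32899475097656)
wrist clampL 651 [614. 150.  97.] [649. 215. 105.] 101.8 
side covertop 1107 [ 578. -124.   76.] [671. 191.  92.] 84.1 ((624.3028564453125, 32.972511291503906), (315.1629943847656, 85.2744369506836), 88.09719848632812)
side clampL 65 [612. 151.  97.] [648. 218. 107.] 101.0 
side clampR 62 [ 601. -161.   97.] [ 634. -123.  151.] 107.6 
scene covertop 985 [ 577. -125.   76.] [672. 194.  92.] 80.6 ((625.4358520507812, 34.16114807128906), (318.6601257324219, 93.26493835449219), 88.38253784179688)
scene clampL 18 [613. 152.  98.] [646. 208. 102.] 99.5 
scene clampR 70 [ 600. -170.   97.] [ 632. -127.  146.] 130.3 
wrist red 374 [630.1 158.1 102.4] 104.14287885437636
scene red 19 [625.1 155.8  98.4] 101.22499308522765
side red 5 [626.7 164.7 100.1] 103.67160448927905
```

The left clamp is down: its button top measures 102.4 mm and the arm bottomed under 25 N. The right one is next.

In the tool's units: -190 mm is -38, -152 mm is -30.4.

```bash
python3 steer.py '{"moves":[[-7.6,0,0,0,0],[-15.2,0,0,0,0],[-22.8,0,0,0,0],[-30.4,0,0,0,0],[-38,0,0,0,0]]}';python3 steer.py '{"moves":[[-7.6,0,0,0,0],[-15.2,0,0,0,0],[-22.8,0,0,0,0],[-30.4,0,0,0,0],[-32,0,0,0,0]]}';python3 steer.py '{"moves":[[0,0,0,0,0],[0,0,0,0,0],[0,0,8,0,0],[0,0,16,0,0],[0,0,16,0,0]]}'
```

```text
t: 53.1
eef_pos: [624.3, -33.2, 183.6]
tcp_rot: [-3.14, -0.0, 1.541]
ft_force: [0.7, 0.7, 0.3]
opening: 0.001
grip_force: 0.0
t: 53.52
eef_pos: [619.4, -196.6, 183.3]
tcp_rot: [-3.14, 0.0, 1.537]
ft_force: [0.4, 0.3, -0.3]
opening: 0.005
grip_force: 0.0
t: 53.93
eef_pos: [617.0, -188.2, 98.2]
tcp_rot: [-3.132, -0.004, 1.543]
ft_force: [-1.0, 0.3, -1.0]
opening: 0.006
grip_force: 0.0
```

```bash
python3 steer.py '{"moves":[[0,0.2,1,0,0],[0,0.2,2.2,0,0],[0,0.2,2.2,0,0]]}';python3 steer.py '{"moves":[[2,0,0,0,0],[4,0,0,0,0],[6,0,0,0,0],[8,0,0,0,0],[10,0,0,0,0]]}';python3 steer.py '{"moves":[[1.6,0,0,0,0],[3.2,0,0,0,0],[4.8,0,0,0,0],[6.4,0,0,0,0],[7.2,0,0,0,0]]}';python3 steer.py '{"moves":[[0,0,-3,0,0],[0,0,-6,0,0],[2.2,0,-6,0,0],[4.4,0,-6,0,0],[4.4,0,-6,0,0]]}';python3 steer.py '{"moves":[[0,0,2,0,0],[0,0,4,0,0],[0,0,6,0,0],[0,0,8,0,0],[0,0,9.6,0,0]]}'
```

```text
t: 54.18
eef_pos: [621.9, -191.1, 94.9]
tcp_rot: [3.14, 0.0, 1.542]
ft_force: [-0.1, 0.1, 0.3]
opening: 0.004
grip_force: 0.0
t: 54.6
eef_pos: [622.9, -140.5, 94.6]
tcp_rot: [3.141, 0.0, 1.541]
ft_force: [1.1, -2.2, -0.1]
opening: 0.007
grip_force: 1.4
t: 55.02
eef_pos: [623.7, -104.3, 93.9]
tcp_rot: [-3.141, -0.0, 1.541]
ft_force: [-0.1, -1.6, 0.2]
opening: 0.004
grip_force: 0.4
t: 55.43
eef_pos: [623.9, -81.2, 123.2]
tcp_rot: [-3.141, -0.001, 1.542]
ft_force: [-0.1, 0.4, 0.2]
opening: 0.003
grip_force: 0.0
t: 55.85
eef_pos: [623.9, -83.7, 74.1]
tcp_rot: [-3.14, -0.001, 1.541]
ft_force: [-0.0, 0.3, 0.5]
opening: 0.006
grip_force: 0.8
```

Same bottoming height as the left clamp: about 67.5.

In the tool's units: 6 mm is 1.2, 3 mm is 0.6.

```bash
python3 steer.py '{"moves":[[0,0,0.6,0,0],[0,0,1.2,0,0],[0,0,1.2,0,0],[0,0,1.2,0,0]]}';python3 steer.py '{"moves":[[0,0,0.2,0,0],[0,0,0.4,0,0],[0,0,0.4,0,0]]}';python3 steer.py '{"moves":[[0,0,-8,0,0],[0,0,-16,0,0],[0,0,-24,0,0],[0,0,-28,0,0],[0,0,-28,0,0]]}'; python3 - <<'E'
from h import *
chk()
for n in ('wrist','scene','side'):
    p,d,P=cloud(n);Q=P.reshape(-1,3)
    r=p.reshape(-1,3).astype(int)
    for lo,hi in ((100,260),(-200,-50)):
        m=(r[:,0]>120)&(r[:,1]<70)&(r[:,2]<70)&(Q[:,2]>85)&(abs(Q[:,0]-627)<40)&(Q[:,1]>lo)&(Q[:,1]<hi);q=Q[m]
        if len(q): print(n,'red',len(q),np.round(np.median(q,0),1),q[:,2].max())
E
```

```text
t: 56.18
eef_pos: [624.4, -83.9, 69.9]
tcp_rot: [3.142, 0.0, 1.541]
ft_force: [-0.2, -0.1, 0.7]
opening: 0.004
grip_force: 0.0
t: 56.43
eef_pos: [624.5, -83.7, 68.1]
tcp_rot: [3.141, 0.0, 1.541]
ft_force: [0.1, -0.4, -0.4]
opening: 0.005
grip_force: 0.0
t: 56.85
eef_pos: [626.1, -84.0, 213.4]
tcp_rot: [3.133, 0.002, 1.541]
ft_force: [-0.6, -0.0, -0.0]
opening: 0.004
grip_force: 0.0
[626.12706456 -84.03932581 213.4485718 ] [3.13333852e+00 1.68741748e-03 1.54087578e+00]
wrist covertop 15378 [ 581. -125.   79.] [671.  84.  92.] 82.5 ((625.9225463867188, -21.119117736816406), (207.79409790039062, 85.0922622680664), 88.32882690429688)
wrist clampR 395 [ 603. -141.   97.] [639. -80. 104.] 101.9 
side covertop 1084 [ 578. -116.   76.] [672. 190.  91.] 83.9 ((624.6177368164062, 37.018707275390625), (304.1882019042969, 85.57650756835938), 88.14329528808594)
side clampL 65 [611. 151.  97.] [647. 217. 106.] 100.3 
side clampR 28 [ 600. -139.   97.] [635. -82. 107.] 100.4 
scene covertop 931 [ 576. -122.   76.] [678. 193.  92.] 80.6 ((626.8403930664062, 35.50181579589844), (316.1607666015625, 94.70890808105469), 88.14936065673828)
scene clampL 20 [614. 152.  97.] [646. 209. 102.] 99.7 
scene clampR 27 [ 599. -139.   97.] [638. -81. 102.] 98.9 
wrist red 354 [622.9 -82.3 102.4] 104.16467437820506
scene red 18 [624.8 154.6  99.1] 103.48262907455398
scene red 23 [614.8 -85.9  99.9] 103.01711826453334
side red 5 [624.8 165.1 100.7] 104.83461249379025
side red 6 [619.6 -73.7 102.8] 105.9470013373342
```

Both buttons read 102.4 mm in the wrist depth, and the cover top reads 82.5 mm. One last look before handing in.

```bash
python3 - <<'E'
import cv2,numpy as np
a=cv2.imread('pics/scene_c.png')[120:290,130:400];b=cv2.imread('pics/side_c.png')[130:330,150:330]
cv2.imwrite('pics/fin.png',np.hstack([cv2.resize(a,(480,302)),cv2.resize(b,(272,302))]))
E
```

```text
(no output)
```

View pics/fin.png

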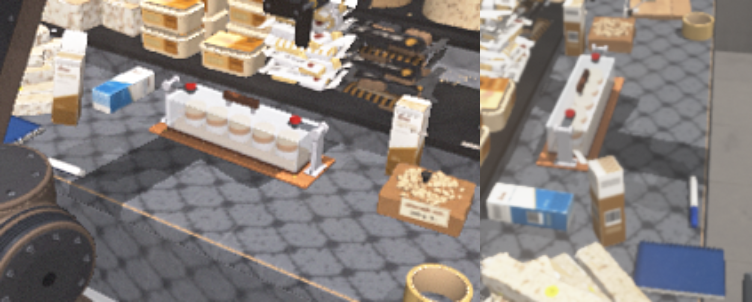

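The picture shows the cover square on the board over all five jars. Both red buttons are down at (187,86) and (295,120), the bystanders are in place, and the gripper is clear.

```bash
python3 -c "
from cell import env
print(env.job_done())"
```

```text
the job is handed in; nothing more can be done
None
```

I handed the job in at about 57 s: all five jars stand in the rack's cells, the cover is square and fully down, both clamps are down, and the bystanders stayed in place; the hand-in call returned no verdict.

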